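# Clamp a fuse in the test holder until the torque knob clicks

## Robot

A 6-joint arm with a two-finger parallel gripper is mounted at the origin on the work surface. World frame = base frame: x ahead of the robot, y to its left, z up, the work surface at z = 0. Lengths are in m, angles in rad, forces in N, time in s.
With the tool pointing down it reaches from about 0.325 to 0.75 m from the base axis. Payload 7.6 kg.
Tool frame: the origin (TCP) lies at the very end of the fingers, on their centre line; the grasp point (between the pads) lies bot.pinch_z behind it (bot.pinch_z is the distance from the TCP to the grasp point, in m); y points along the fingers, x is the direction in which the jaws open and shut, and the axes are right-handed (so a half turn about y gives the same grasp; the last joint's range is limited). The gripper opens to 85 mm and grips with 20 to 120 N. Pads are 22 mm wide; open, the fingers measure 114 mm over their backs; the gripper's body (76 mm by 85 mm) begins 54 mm behind the grasp point. The pads swing forward as they close: fully open they stand 13 mm farther back than shut.
Start: joints at [-1.345, 0.052, 1.401, -0, 1.689, -0.07], TCP at [0.153, -0.502, 0.206] pointing down, gripper open.
Joint ranges: [-2.9, 2.9], [-0.91, 2.17], [0.12, 2.37], [-1.06, 4.2], [0.26, 2.73], [-2.93, 2.93]. Speed limits (rad/s): [2.57, 2.57, 3.01, 3.14, 3.14, 3.14].

## Interface

Orientations are given as [roll, pitch, yaw] about the fixed x, y, z axes, in that order (R = Rz(yaw) Ry(pitch) Rx(roll)).
In Python, from station import observe, get_image, camera_info, job, bot gives the robot as it stands.
- The arm moves only by the shell command python3 -m handwheel 'ROWS' [FORCE]. ROWS is JSON, a list of rows, each a list of 5 numbers: the opening in per cent of the stroke, from 0 (shut) to 100 (fully open), then the shift along the tool's x, y, z in cm, then the turn about the tool's y in degrees. A call has 1 to 10 rows; each row shifts and turns the commanded pose from where the row before left it, along the tool's axes as they then stand; what a row does not reach is not made up. A row lasts 1/8 s, in which the tool goes at most 62.5 mm and 10.7 degrees, less where a joint would pass 70% of its speed; a pose out of reach is approached as far as the arm can. A call with a gripper value outside its range is refused whole. The fingers move at their own pace and stop on an object; FORCE is the grip in N (left out, the last holds). Time passes only in rows, so rows that do not move let the fingers close. It gives the time, the measured TCP pose, the force and the opening at its end, in the units of the state.
- observe(): the state, without advancing time (a new reading comes with each control period).
- get_image(name): name is "side" or "top" or "wrist"; returns (picture, depth): 384x512x3 uint8, red, green, blue; 384x512 float32, m along the optical axis (not along the pixel's ray), 0 where there is no reading.
- camera_info(name): a dict with "fovy" (degrees; the focal length in pixels is half the picture's height over the tangent of half this angle, whatever the lens; pixels are square), "cx", "cy" (the principal point, pixels), "world_to_cam" (4x4, takes a point from world to camera coordinates); the wrist camera has in their place "tool_from_camera" (4x4, takes a point from camera to tool coordinates, whose origin is the TCP and whose axes are the tool frame's). Camera axes: x right, y up, looking along -z (the intrinsics and any distortion apply to the point x, -y, -z); pixel columns grow to the right and rows downward; lengths in m; the calibration is good to about 2 mm. A picture is of the moment at which its call begins: read the wrist's pose just before it. camera_info takes no time and is no camera call.
- job.close_job(): hands the job in, once; it reports no verdict.
The state is a dict: "time": time; "q": joint angles; "joint_vel": joint speeds; "joint_efforts": joint torques, N m; "tool_pos": TCP position; "orientation": TCP orientation; "contact_force": force on the tool from outside, world axes, zero at the start; "torque": the same for the moment, N m; "gripper_width": opening from 0.0 (shut) to 1.0 (fully open).
Only numpy, scipy, OpenCV 4.12 (cv2) and the standard library are available. Lean on these libraries where they do the work, as an engineer would, in place of code of your own. Each camera call takes 0.05 s, during which the arm holds its last target.

## Task

Gently lay the longer of the two square ceramic fuses into the trough of the test holder, between its two contacts, without dropping or ramming it, and let go of it. Then turn the holder's round knob clockwise until the fuse is clamped and you feel the knob's slip clutch click once (a second click does no harm; never go on to a third), and let go. Leave the other loose things on the bench where they lie.

Things in the scene. Friction and masses are not known exactly. Their poses are not given: they have to be found in the camera images.
- fuse: The fuse to be tested: square white ceramic body with bright metal ends, 60 mm long, 26 mm wide, 26 mm high, about 0.1 kg, lying on the bench. Origin at the centre of its underside; x along its length, z up. Either end may point either way.
- short_fuse: A second square ceramic fuse of the same make-up but only 38 mm long (26 mm wide and high), not to be used. Origin at the centre of its underside, x along its length. Which fuse lies where varies.
- holder: Test holder, fixed (place and yaw vary): dark base plate 92 (x) by 225 mm (y), 10 mm thick. From its -y to its +y end: grey contact block (anvil), trough, sliding jaw, grey gearbox 84 mm square with its top 45 mm above the bench, which carries the round knob. Origin on the bench under point nest; y runs from the anvil along the trough to the gearbox, z up.
- nest (a point): On the trough's floor, midway between the ribs, 20 mm above the bench: where the centre of the fuse's underside is when the fuse touches the anvil (before clamping it may lie a few mm further in +y). Axes as body holder: the fuse lies along y, either way round.
- anvil: The holder's fixed contact, a grey block 44 mm wide with a copper face, top 46 mm above the bench; the face lies 30 mm from point nest towards -y of the holder. Origin and axes as body holder. The jaw must press the fuse against it; over 35 N would crack the ceramic.
- bed: The grey trough, 44 mm wide. Floor 20 mm above the bench; side ribs 30.5 mm apart rise 7 mm above the floor and slope outwards on top, so the upper 18 mm of a fuse in it is free on both sides. From anvil to jaw it is at first 7 to 20 mm longer than the fuse (varies). Origin and axes as body holder. Setting the fuse down with over 40 N would crack it.
- collar: Steel disc, 64 mm across, 6 mm thick, under the knob, black tick at its rim on its x axis. It drives the jaw (26 mm wide, top 45 mm above the bench) towards the anvil, 6 mm per radian clockwise, against 0.38 N m of steady drag (about half is felt at a pause), until the fuse is clamped; it stays put when let go. Origin on its axis, 106 mm from point nest in +y of the holder, 45.5 mm above the bench.
- knob: Round black fluted knob, 50 mm across, 30 mm high, underside 52.5 mm above the bench, vertical axis; grip at any yaw. Clockwise from above tightens: it turns the collar 1.2 to 3.4 rad till the fuse is clamped; then torque climbs to 0.45 N m (0.25 at a pause) and the clutch clicks: torque drops to zero or below as the knob jumps to 0.52 rad past the collar (12 clicks a turn). Origin: underside centre.
- knob_top (a point): On the knob's axis, at its top face, 82.5 mm above the bench.
- knob_mark (a point): Outer end of the thin steel bar on the knob's top, on the knob's x axis, 25 mm from the axis, over the collar's black tick until the clutch slips.
- transformer: Small transformer, dark core with copper-coloured winding, 64 x 75 mm, 45 mm high, loose; to be left alone. Origin at the centre of its underside.
- relay: Relay with clear cover on a black foot, 36 x 55 mm, 42 mm high, loose; to be left alone. Origin at the centre of its underside.
- tape_roll: Roll of brown tape lying flat, 90 mm across, 24 mm high, loose; to be left alone. Origin at the centre of its underside.
- screwdriver: Screwdriver with black handle, 190 mm long, lying, loose; to be left alone. Handle to -x.
Things that resemble listed ones, but are neither listed nor needed, are in the scene too. Leave any blue, green or pink look-alike of the fuse alone.

How it is judged:
On the way, in this order (a step that is already met when the one before it is completed fails the run):
1. the long fuse lies flat in the holder's trough, let go (horizontal distance between fuse and nest below 0.022 m and z of fuse in the frame of nest between -0.003 and 0.003 m and x of fuse in the frame of nest between -0.004 and 0.004 m and angle between the x axis of fuse and the y axis of nest, either way round below 0.2 rad and angle between fuse's own z axis and vertical below 0.1 rad and contact force between the fingers and fuse below 0.1 N), for 0.2 s.
2. the fuse is clamped against the anvil and the knob's clutch has clicked (y of knob_mark in the frame of collar below -0.009 m and x of knob_mark in the frame of collar above 0.002 m and contact force between fuse and anvil above 4 N and angle between the x axis of fuse and the y axis of nest, either way round below 0.06 rad), for 0.2 s.
At the end, for the whole second after the job is handed in: The long fuse lies flat in the trough (4 mm across, 3 mm in height, 0.06 rad along it), untouched and at rest, pressed on the anvil with more than 4 N; the knob's mark has slipped clockwise from the collar's tick by one or two clicks (0.36 to 1.49 rad) (all of step 1 and all of step 2 and linear speed of fuse below 0.01 m/s and angular speed of knob below 0.1 rad/s).
It fails at once if the clutch slipped by three clicks or more (the knob's mark more than 1.5 rad from the collar's tick) (x of knob_mark in the frame of collar below 0.001 m).
It fails at once if the ceramic fuse pressed against the anvil with more than 35 N (contact force between fuse and anvil above 35 N).
It fails at once if the ceramic fuse rammed or dropped onto the trough with more than 40 N (contact force between fuse and bed above 40 N).
It fails at once if another loose thing on the bench moved more than 30 mm (distance of any of short_fuse, transformer, relay, tape_roll, screwdriver from where it was at the start of the episode above 0.03 m).
It also fails if it takes over 70 s, if anything falls off the work surface, if the arm or the gripper's body presses on something with over 40 N, if the wrist force passes 120 N, or if a joint passes its speed limit or range.

## Working session

There is one attempt and no reset: what is moved stays moved. The work goes in short steps, Python scripts to look and compute and a shell command to move; the robot and the scene stay as the last step left them, time stands still between calls to the robot, and variables do not carry over. Pictures are saved under pics/ and viewed, and the job is handed in when it is done.

```bash
ls; mkdir -p pics; cat > h.py <<'E'
import numpy as np, cv2
from station import observe, get_image, camera_info, job, bot
E
python3 - <<'E'
from h import *
s=observe()
for k,v in s.items(): print(k,np.round(v,4))
print(bot.pinch_z)
for n in ["side","top","wrist"]:
    ci=camera_info(n); print(n,ci)
for n in ["top","side"]:
    im,d=get_image(n); np.savez(f"{n}0.npz",im=im,d=d); cv2.imwrite(f"pics/{n}0.png",im[:,:,::-1])
E
```

```text
pics
time 0.0
q [-1.3453  0.0528  1.4018 -0.      1.6886 -0.0703]
joint_vel [ 0.0004  0.0015 -0.0009 -0.0006 -0.0028 -0.0007]
joint_efforts [-7.00000e-04 -3.81667e+01 -3.60190e+01 -2.00000e-04  6.20000e-03
  1.00000e-04]
tool_pos [ 0.153  -0.5019  0.2055]
orientation [-1.5707  0.0016 -1.275 ]
contact_force [0.7406 0.1301 0.3997]
torque [0.0055 0.0047 0.0417]
gripper_width 0.9988
0.0187
side {'fovy': 45.91888858506227, 'cx': 254.90405335336908, 'cy': 190.80690807337083, 'world_to_cam': array([[ 0.98934476, -0.14533796, -0.00859181, -0.50217023],
       [ 0.08090961,  0.49978867,  0.86236009, -0.07433642],
       [-0.12103957, -0.85386659,  0.50622254, -1.12010877],
       [ 0.        ,  0.        ,  0.        ,  1.        ]])}
top {'fovy': 53.40370044517725, 'cx': 258.20760254393826, 'cy': 193.17499657531766, 'world_to_cam': array([[ 0.01058714, -0.99993768,  0.00354323, -0.06496492],
       [ 0.99872024,  0.01074936,  0.04941994, -0.50386774],
       [-0.04945495,  0.00301548,  0.9987718 , -1.1977186 ],
       [ 0.        ,  0.        ,  0.        ,  1.        ]])}
wrist {'fovy': 67.28012472778563, 'cx': 257.258533812444, 'cy': 186.76312025769934, 'tool_from_camera': array([[ 9.99999698e-01,  6.94054288e-04,  3.49067814e-04,
        -9.73914456e-05],
       [ 1.04522274e-04,  3.25034933e-01, -9.45702004e-01,
        -1.68166709e-01],
       [-7.69827765e-04,  9.45701755e-01,  3.25034763e-01,
         8.36510205e-02],
       [ 0.00000000e+00,  0.00000000e+00,  0.00000000e+00,
         1.00000000e+00]])}
```

View pics/top0.png

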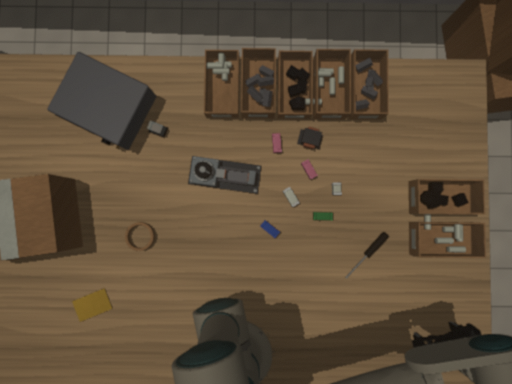

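View pics/side0.png

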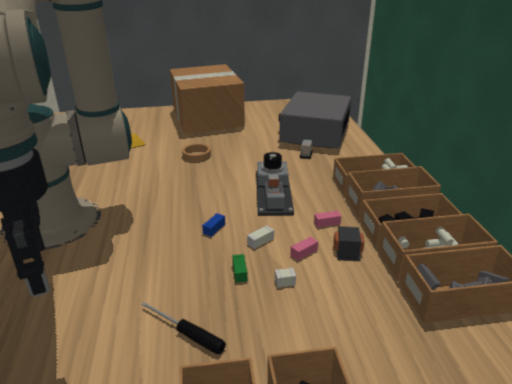

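```bash
cat >> h.py <<'E'
def cast(n,px,z,ci=None):
    ci=ci or camera_info(n); f=192/np.tan(np.radians(ci["fovy"]/2))
    px=np.atleast_2d(np.asarray(px,float))
    d=np.c_[(px[:,0]-ci["cx"])/f,-(px[:,1]-ci["cy"])/f,-np.ones(len(px))]
    if n=="wrist":
        T=ci["T"]@ci["tool_from_camera"]; R=T[:3,:3];o=T[:3,3]
    else:
        W=ci["world_to_cam"];R=W[:3,:3].T;o=-R@W[:3,3]
    d=d@R.T
    return o+d*((z-o[2])/d[:,2])[:,None]
def proj(n,p,ci=None):
    ci=ci or camera_info(n); f=192/np.tan(np.radians(ci["fovy"]/2))
    W=np.linalg.inv(ci["T"]@ci["tool_from_camera"]) if n=="wrist" else ci["world_to_cam"]
    p=np.atleast_2d(p)@W[:3,:3].T+W[:3,3]
    return np.c_[ci["cx"]-f*p[:,0]/p[:,2], ci["cy"]+f*p[:,1]/p[:,2]]
from scipy.spatial.transform import Rotation as Ro
def wrist():
    s=observe(); T=np.eye(4);T[:3,:3]=Ro.from_euler('xyz',s["orientation"]).as_matrix();T[:3,3]=s["tool_pos"]
    ci=camera_info("wrist");ci["T"]=T
    im,d=get_image("wrist"); return im,d,ci
E
python3 - <<'E'
from h import *
a=np.load("top0.npz")["im"];b=np.load("side0.npz")["im"]
c=cv2.resize(a[130:230,170:370],None,fx=4,fy=4,interpolation=cv2.INTER_CUBIC);cv2.imwrite("pics/top0c.png",c[:,:,::-1])
c=cv2.resize(b[140:300,190:390],None,fx=3.7,fy=3.7,interpolation=cv2.INTER_CUBIC);cv2.imwrite("pics/side0c.png",c[:,:,::-1])
E
```

```text
(no output)
```

View pics/top0c.png

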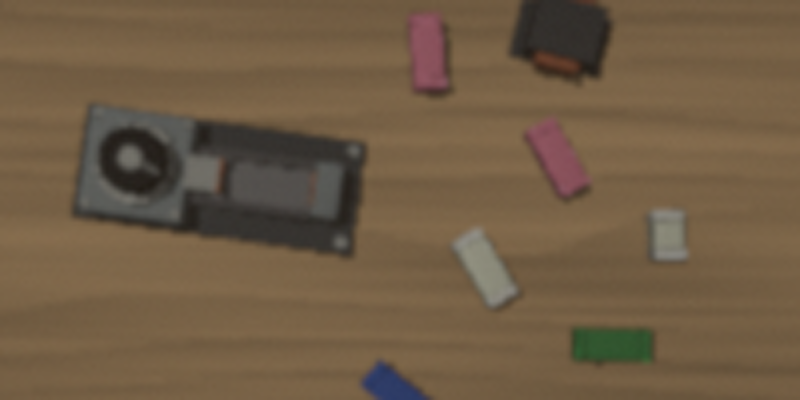

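View pics/side0c.png

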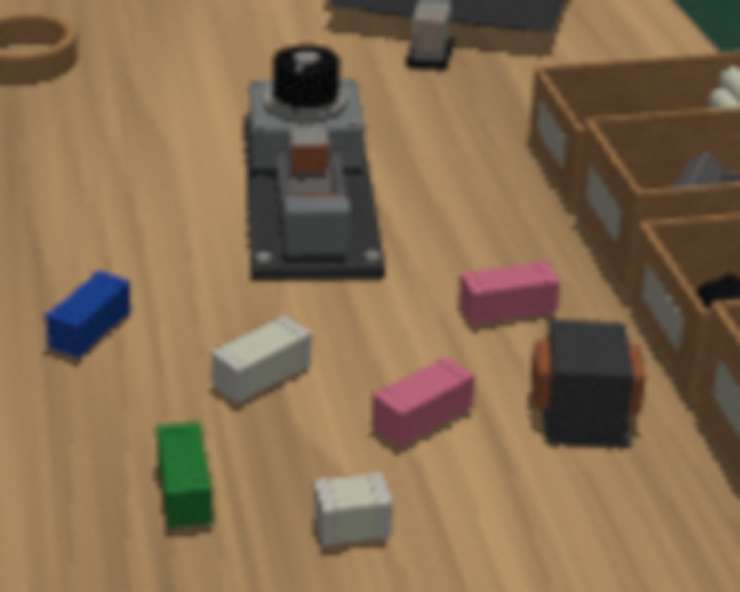

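```bash
python3 - <<'E'
from h import *
a=np.load("top0.npz")["im"]
hsv=cv2.cvtColor(a,cv2.COLOR_RGB2HSV)
m=((hsv[...,1]<70)&(hsv[...,2]>120)).astype(np.uint8)
n,l,st,ce=cv2.connectedComponentsWithStats(m)
for i in range(1,n):
    if st[i,4]>40 and 260<ce[i][0]<360 and 170<ce[i][1]<220:
        p=cast("top",ce[i],.026)[0]
        ys,xs=np.where(l==i); P=cast("top",np.c_[xs,ys],.026)[:,:2]
        r=cv2.minAreaRect((P*1000).astype(np.float32)); print(ce[i],st[i],p.round(4),r)
f=lambda x,y:((x+.5)/4-.5+170,(y+.5)/4-.5+130)
print("knob",cast("top",f(132,160),.0825).round(4))
print("gearbox corners",cast("top",[f(93,106),f(77,213),f(197,120),f(184,226)],.045).round(4))
print("plate corners",cast("top",[f(364,143),f(352,255)],.01).round(4))
print("anvil corners",cast("top",[f(343,164),f(336,219)],.046).round(4))
E
```

```text
[336.76744186 188.05813953] [333 182   9  13  86] [ 0.5226 -0.306   0.026 ] ((523.1076049804688, -306.8720397949219), (39.25062942504883, 22.208181381225586), 5.75668478012085)
[290.53900709 195.87234043] [283 187  16  19 141] [ 0.4965 -0.161   0.026 ] ((495.7204895019531, -161.21604919433594), (58.96634292602539, 24.092491149902344), 28.996349334716797)
knob [[0.5699 0.1078 0.0825]]
gearbox corners [[0.6157 0.1442 0.045 ]
 [0.5325 0.1549 0.045 ]
 [0.6057 0.0635 0.045 ]
 [0.5233 0.0722 0.045 ]]
plate corners [[ 0.5935 -0.0664  0.01  ]
 [ 0.504  -0.0577  0.01  ]]
anvil corners [[ 0.5726 -0.05    0.046 ]
 [ 0.5299 -0.0451  0.046 ]]
```

```bash
python3 -m handwheel '[[100,0,0,0,-6],[100,0,0,0,-6],[100,-1.65,0,5.82,0],[100,-1.65,0,5.82,0],[100,-1.65,0,5.82,0],[100,-1.65,0,5.82,0],[100,-1.65,0,5.82,0],[100,-1.65,0,5.82,0],[100,-1.65,0,5.82,0],[100,-1.65,0,5.82,0]]' 40; python3 -m handwheel '[[100,0,0,0,0],[100,0,0,0,0]]'
python3 - <<'E'
from h import *
im,d,ci=wrist(); np.savez("w1.npz",im=im,d=d,T=ci["T"])
cv2.imwrite("pics/w1.png",im[:,:,::-1]); s=observe(); print(s["tool_pos"],s["orientation"],s["torque"])
E
```

```text
time: 1.35
tool_pos: [0.4976, -0.1597, 0.206]
orientation: [-1.571, 0.0, -1.066]
contact_force: [0.3, -0.2, 1.2]
gripper_width: 1.001
time: 1.6
tool_pos: [0.4962, -0.1614, 0.2058]
orientation: [-1.572, 0.001, -1.065]
contact_force: [0.2, -0.2, -0.0]
gripper_width: 0.999
[ 0.49599391 -0.16201491  0.20602513] [-1.57150274e+00  2.18164524e-04 -1.06643047e+00] [-0.01945776  0.01908851  0.03341185]
```

View pics/w1.png

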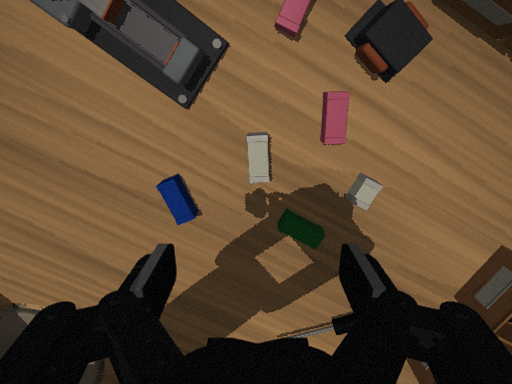

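```bash
python3 - <<'E'
from h import *
w=np.load("w1.npz");im=w["im"];ci=camera_info("wrist");ci["T"]=w["T"]
c=cv2.resize(im[115:200,210:310],None,fx=7,fy=7,interpolation=cv2.INTER_CUBIC);cv2.imwrite("pics/w1c.png",c[:,:,::-1])
hsv=cv2.cvtColor(im,cv2.COLOR_RGB2HSV)
m=((hsv[...,1]<70)&(hsv[...,2]>100)).astype(np.uint8)
n,l,st,ce=cv2.connectedComponentsWithStats(m)
i=l[158,258]; print(st[i],ce[i])
ys,xs=np.where(l==i)
print(np.median(w["d"][150:165,252:265]))
for z in (.026,):
  P=cast("wrist",np.c_[xs,ys],z,ci)[:,:2]; r=cv2.minAreaRect((P*1000).astype(np.float32)); print(r)
# depth points
D=w["d"];f=192/np.tan(np.radians(ci["fovy"]/2));T=ci["T"]@ci["tool_from_camera"]
v,u=np.mgrid[0:384,0:512]
Pc=np.stack([(u-ci["cx"])/f*D,-(v-ci["cy"])/f*D,-D],-1); Pw=Pc@T[:3,:3].T+T[:3,3]
k=(Pw[...,2]>.021)&(Pw[...,2]<.032)&(l==i); q=Pw[k]; print(k.sum(),q.mean(0)); print(cv2.minAreaRect((q[:,:2]*1000).astype(np.float32)), np.percentile(q[:,2],[5,50,95]))
E
```

```text
[246 135  24  48 962] [257.85966736 158.3970894 ]
0.3552091
((496.3146057128906, -161.76719665527344), (59.762672424316406, 25.4913272857666), 32.101810455322266)
952 [ 0.49712503 -0.16147199  0.0261941 ]
((496.6050720214844, -162.04173278808594), (59.361541748046875, 25.37469482421875), 31.33587646484375) [0.02496575 0.0262125  0.02743292]
```

View pics/w1c.png

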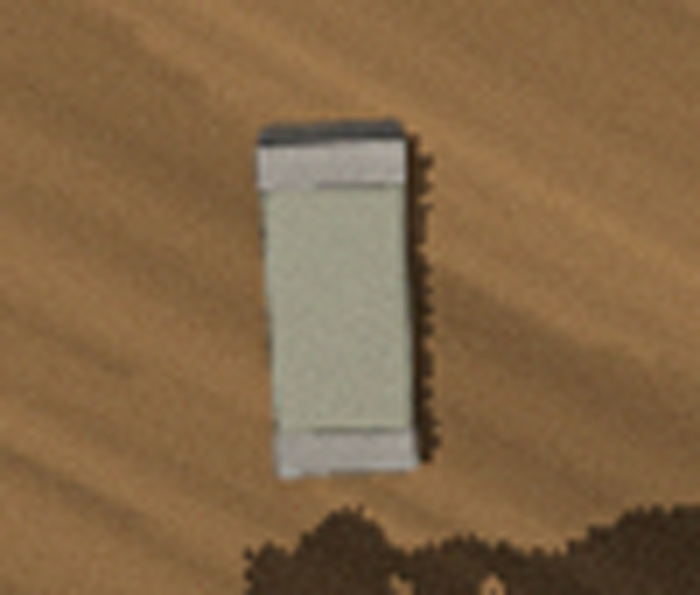

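```bash
python3 -m handwheel '[[75,0,3,0,-2.6],[70,0,5,0,0],[70,0,5,0,0],[70,0,3,0,0],[70,0,2,0,0],[70,0,1,0,0],[70,0,0,0,0],[70,0,0,0,0]]' 40; python3 - <<'E'
from h import *
im,d,ci=wrist(); cv2.imwrite("pics/w2.png",im[:,:,::-1]); s=observe(); print(s["tool_pos"],s["orientation"],s["gripper_width"])
E
```

```text
time: 2.65
tool_pos: [0.4971, -0.1619, 0.0175]
orientation: [-1.57, -0.002, -1.021]
contact_force: [0.8, -0.7, -0.2]
gripper_width: 0.704
[ 0.49723772 -0.1618423   0.01753846] [-1.56958627 -0.00179486 -1.02048142] 0.6985889766110726
```

View pics/w2.png

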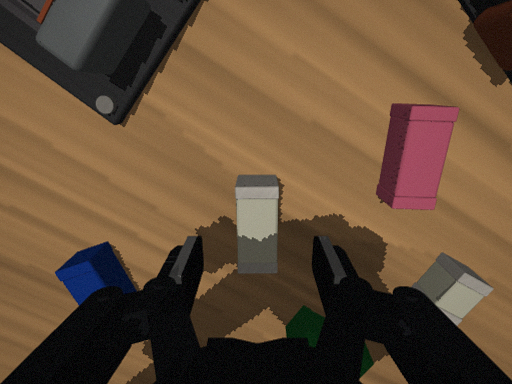

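```bash
python3 -m handwheel '[[70,0,0.8,0,0],[60,0,0,0,0],[40,0,0,0,0],[25,0,0,0,0],[15,0,0,0,0],[10,0,0,0,0],[5,0,0,0,0],[5,0,0,0,0]]' 40;  python3 - <<'E'
from h import *
im,d,ci=wrist(); cv2.imwrite("pics/w3.png",im[:,:,::-1]); s=observe(); print(s["tool_pos"],s["orientation"],s["gripper_width"])
E
```

```text
time: 3.7
tool_pos: [0.4966, -0.1614, 0.0083]
orientation: [-1.571, -0.0, -1.02]
contact_force: [-0.6, -0.7, -0.6]
gripper_width: 0.048
[ 0.49660352 -0.1613767   0.00831245] [-1.57083441e+00 -8.54102541e-05 -1.02018443e+00] 0.05205406591330569
```

View pics/w3.png

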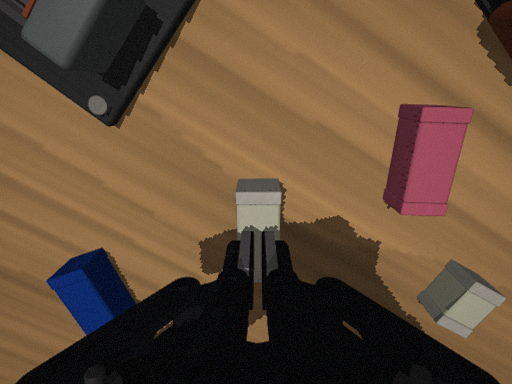

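```bash
python3 - <<'E'
from h import *
im,d,ci=wrist(); s=observe()
print("tcp",proj("wrist",s["tool_pos"],ci), "fuse top corners",proj("wrist",[[.4965,-.1618,.026],[.4965,-.1618,0]],ci))
D=d;f=192/np.tan(np.radians(ci["fovy"]/2));T=ci["tool_from_camera"]
v,u=np.mgrid[0:384,0:512]
Pc=np.stack([(u-ci["cx"])/f*D,-(v-ci["cy"])/f*D,-D],-1); Pt=Pc@T[:3,:3].T+T[:3,3]
for y in range(190,300,6): print(y,Pt[y,246].round(4),Pt[y,257].round(4),Pt[y,270].round(4))
im,d=get_image("side");c=cv2.resize(im[130:290,180:380],None,fx=3.7,fy=3.7,interpolation=cv2.INTER_CUBIC);cv2.imwrite("pics/s4.png",c[:,:,::-1])
E
```

```text
tcp [[257.57477221 224.65954049]] fuse top corners [[258.14016668 238.6906456 ]
 [258.03157667 219.55879948]]
190 [-0.0065 -0.0154  0.0293] [-0.0003 -0.0162  0.0295] [ 0.007  -0.0158  0.0294]
196 [-0.0065 -0.0181  0.0267] [-0.0003 -0.0188  0.027 ] [ 0.0069 -0.0182  0.0267]
202 [-0.0065 -0.0175  0.0228] [-0.0003 -0.0175  0.0228] [ 0.0069 -0.0183  0.0232]
208 [-0.0065 -0.0182  0.0195] [-0.0003 -0.0178  0.0193] [ 0.007  -0.0184  0.0195]
214 [-0.0066 -0.018   0.0157] [-0.0003 -0.0178  0.0156] [ 0.0071 -0.0175  0.0155]
220 [-0.0067 -0.018   0.0119] [-0.0003 -0.0179  0.0119] [ 0.0071 -0.0181  0.012 ]
226 [-0.0067 -0.0187  0.0085] [-0.0004 -0.0174  0.0078] [ 0.0072 -0.0173  0.0078]
232 [-0.0062 -0.0301  0.0107] [-0.0004 -0.0174  0.0039] [ 0.0066 -0.0305  0.0109]
238 [-0.0059 -0.0374  0.0111] [-0.0004 -0.0186  0.0007] [ 0.0063 -0.0374  0.0111]
244 [-0.0057 -0.0434  0.0111] [-0.0004 -0.0203 -0.0023] [ 0.0061 -0.0429  0.0108]
250 [-0.0055 -0.0489  0.0111] [-0.0004 -0.0181 -0.0077] [ 0.0059 -0.0483  0.0107]
256 [-0.0053 -0.0543  0.0113] [-0.0004 -0.0188 -0.0113] [ 0.0056 -0.0544  0.0113]
262 [-0.0051 -0.0597  0.0117] [-0.0004 -0.0183 -0.0158] [ 0.0055 -0.058   0.0105]
268 [-0.005  -0.0632  0.011 ] [-0.0004 -0.0179 -0.0203] [ 0.0053 -0.0617  0.01  ]
274 [-0.0048 -0.069   0.0122] [-0.0004 -0.0184 -0.0243] [ 0.005  -0.0689  0.0121]
280 [-0.0046 -0.0725  0.0119] [-0.0004 -0.0173 -0.0295] [ 0.0048 -0.0733  0.0125]
286 [-0.0045 -0.076   0.0118] [-0.0004  0.0075 -0.0533] [ 0.0047 -0.0757  0.0116]
292 [-0.0045 -0.0763  0.0092] [-0.0005  0.0084 -0.0593] [ 0.0045 -0.0795  0.0118]
298 [-0.0047 -0.0735  0.0041] [-0.0005  0.0083 -0.0646] [ 0.0046 -0.0798  0.0094]
```

View pics/s4.png

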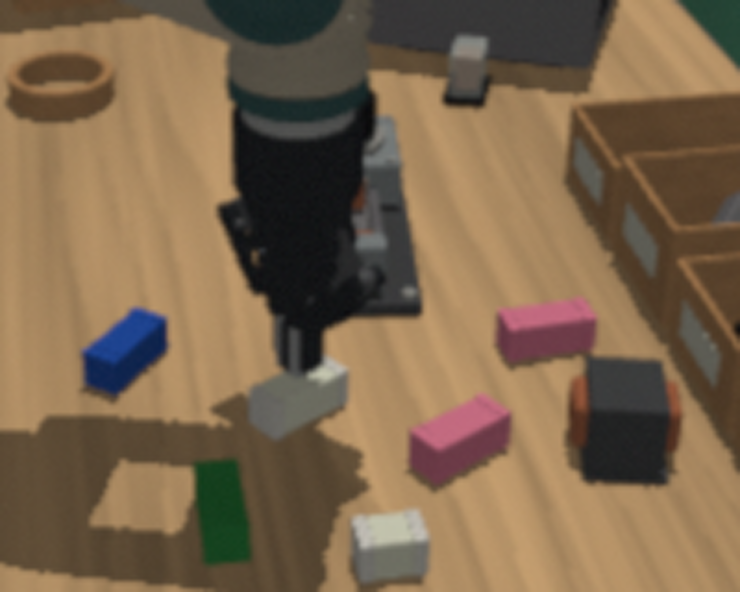

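```bash
python3 - <<'E'
from h import *
def pts(d):
    ci=camera_info("wrist");f=192/np.tan(np.radians(ci["fovy"]/2));T=ci["tool_from_camera"]
    v,u=np.mgrid[0:384,0:512]
    Pc=np.stack([(u-ci["cx"])/f*d,-(v-ci["cy"])/f*d,-d],-1); return Pc@T[:3,:3].T+T[:3,3]
w=np.load("w1.npz");P=pts(w["d"])
print("open")
for y in range(236,270,4): print(y,P[y,166].round(3),P[y,172].round(3),P[y,350].round(3))
im,d,ci=wrist();P=pts(d);print("now",observe()["contact_force"],observe()["gripper_width"])
for y in range(224,244,2): print(y,[P[y,x].round(3).tolist() for x in (240,244,248,252)],im[y,246])
c=cv2.resize(im[170:300,190:330],None,fx=5,fy=4.5,interpolation=cv2.INTER_CUBIC);cv2.imwrite("pics/w4c.png",c[:,:,::-1])
E
```

```text
open
236 [-0.133  0.205 -0.12 ] [-0.125  0.206 -0.121] [ 0.134  0.205 -0.12 ]
240 [-0.133  0.205 -0.127] [-0.125  0.206 -0.127] [ 0.135  0.205 -0.127]
244 [-0.045 -0.044  0.011] [-0.043 -0.041  0.009] [ 0.045 -0.043  0.011]
248 [-0.044 -0.048  0.011] [-0.043 -0.041  0.008] [ 0.044 -0.047  0.011]
252 [-0.043 -0.05   0.011] [-0.043 -0.043  0.006] [ 0.043 -0.05   0.011]
256 [-0.043 -0.052  0.01 ] [-0.043 -0.044  0.005] [ 0.043 -0.053  0.01 ]
260 [-0.043 -0.053  0.008] [-0.043 -0.043  0.002] [ 0.043 -0.052  0.008]
264 [-0.043 -0.052  0.006] [-0.043 -0.045  0.001] [ 0.043 -0.054  0.007]
268 [-0.042 -0.054  0.005] [-0.043 -0.045 -0.002] [ 0.043 -0.054  0.005]
now [-0.44743998 -0.60351916 -0.81713566] 0.04999132425225859
224 [[-0.01, -0.017, 0.009], [-0.008, -0.018, 0.009], [-0.006, -0.018, 0.01], [-0.003, -0.018, 0.009]] [162 158 138]
226 [[-0.01, -0.019, 0.008], [-0.008, -0.019, 0.009], [-0.006, -0.019, 0.008], [-0.003, -0.018, 0.008]] [103 102  89]
228 [[-0.01, -0.018, 0.007], [-0.008, -0.018, 0.007], [-0.006, -0.018, 0.007], [-0.003, -0.018, 0.007]] [79 76 68]
230 [[-0.01, -0.017, 0.005], [-0.008, -0.018, 0.006], [-0.006, -0.018, 0.006], [-0.003, -0.017, 0.005]] [83 80 72]
232 [[-0.01, -0.017, 0.004], [-0.007, -0.031, 0.011], [-0.005, -0.031, 0.011], [-0.003, -0.031, 0.011]] [56 56 55]
234 [[-0.01, -0.018, 0.003], [-0.007, -0.033, 0.011], [-0.005, -0.033, 0.011], [-0.003, -0.033, 0.011]] [62 61 61]
236 [[-0.01, -0.018, 0.001], [-0.007, -0.035, 0.011], [-0.005, -0.035, 0.011], [-0.003, -0.035, 0.011]] [60 60 56]
238 [[-0.01, -0.018, 0.0], [-0.007, -0.038, 0.011], [-0.005, -0.037, 0.011], [-0.003, -0.038, 0.011]] [59 57 58]
240 [[-0.009, -0.033, 0.007], [-0.007, -0.039, 0.011], [-0.005, -0.039, 0.011], [-0.003, -0.04, 0.011]] [63 60 58]
242 [[-0.009, -0.041, 0.011], [-0.007, -0.041, 0.011], [-0.005, -0.041, 0.011], [-0.003, -0.041, 0.011]] [64 60 58]
```

View pics/w4c.png

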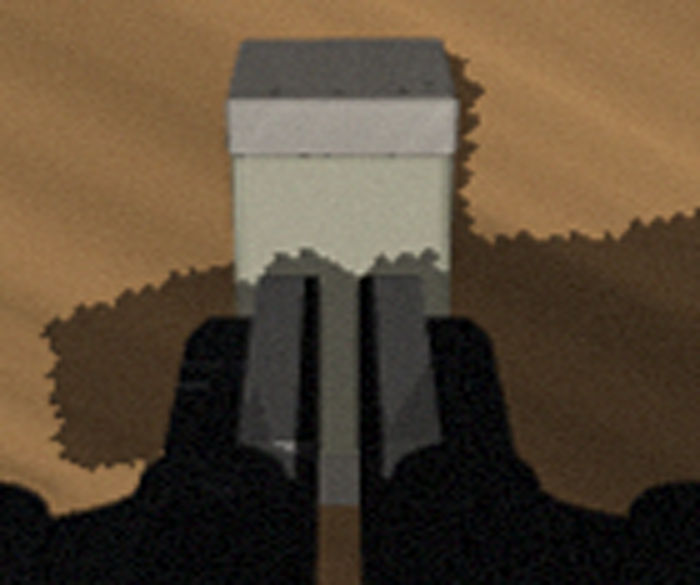

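```bash
cat >> h.py <<'E'
def pts(d):
    ci=camera_info("wrist");f=192/np.tan(np.radians(ci["fovy"]/2));T=ci["tool_from_camera"]
    v,u=np.mgrid[0:384,0:512]
    Pc=np.stack([(u-ci["cx"])/f*d,-(v-ci["cy"])/f*d,-d],-1); return Pc@T[:3,:3].T+T[:3,3]
E
python3 -m handwheel '[[20,0,-0.5,0,0],[35,0,0,0,0],[50,0,0,0,0],[50,0,0,0,0],[50,0,0,0,0]]' 40;  python3 - <<'E'
from h import *
im,d,ci=wrist(); cv2.imwrite("pics/w5.png",im[:,:,::-1]); s=observe(); print(s["tool_pos"],s["orientation"],s["gripper_width"])
P=pts(d); k=(abs(P[...,2]-.010)<.0025)&(P[...,1]<-.022)&(abs(P[...,0])<.06)&(P[...,1]>-.07)
q=P[k]; 
for sgn in(-1,1):
    a=q[q[:,0]*sgn>0]; print(len(a),np.sort(a[:,1])[-12:].round(4),np.percentile(abs(a[:,0]),[1,50]))
E
```

```text
time: 4.53
tool_pos: [0.4966, -0.1613, 0.0132]
orientation: [-1.571, 0.0, -1.02]
contact_force: [0.7, -0.0, 0.6]
gripper_width: 0.498
[ 0.49656045 -0.16134028  0.01323482] [-1.57089264e+00  3.59294535e-05 -1.02016624e+00] 0.5025175460999413
800 [-0.0315 -0.0315 -0.0314 -0.0313 -0.0313 -0.0311 -0.0309 -0.0306 -0.0297
 -0.0295 -0.0293 -0.0283] [0.02127852 0.02460355]
788 [-0.0319 -0.0319 -0.0317 -0.0313 -0.0313 -0.031  -0.0309 -0.0306 -0.0298
 -0.0296 -0.0296 -0.0288] [0.02113817 0.02436033]
```

View pics/w5.png

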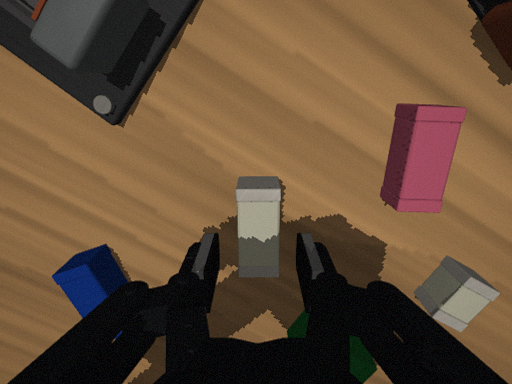

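```bash
python3 -m handwheel '[[55,0,1,0,0],[55,0,1,0,0],[55,0,0.6,0,0],[55,0,0,0,0]]' 40; python3 -m handwheel '[[55,0,0.4,0,0],[55,0,0.35,0,0],[55,0,0,0,0]]' 40;  python3 - <<'E'
from h import *
im,d,ci=wrist(); cv2.imwrite("pics/w6.png",im[:,:,::-1]); s=observe(); print(s["tool_pos"],s["orientation"],s["gripper_width"],s["contact_force"])
E
```

```text
time: 5.08
tool_pos: [0.4961, -0.1612, -0.0135]
orientation: [-1.572, 0.001, -1.02]
contact_force: [-0.2, 0.5, -0.2]
gripper_width: 0.548
time: 5.45
tool_pos: [0.4964, -0.1613, -0.0205]
orientation: [-1.571, 0.0, -1.02]
contact_force: [-0.0, -0.5, 0.2]
gripper_width: 0.55
[ 0.49657099 -0.16134026 -0.02024816] [-1.57089811e+00  3.46089479e-05 -1.02015582e+00] 0.543324298693581 [ 0.35462579 -0.22396912  0.39168713]
```

View pics/w6.png

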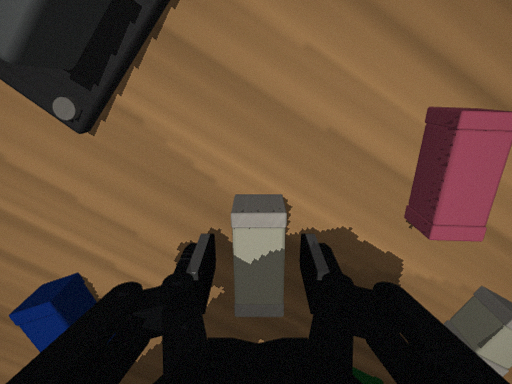

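```bash
python3 -m handwheel '[[45,0,0,0,0],[35,0,0,0,0],[28,0,0,0,0],[22,0,0,0,0],[10,0,0,0,0],[10,0,0,0,0],[10,0,0,0,0]]' 40;  python3 - <<'E'
from h import *
im,d,ci=wrist(); cv2.imwrite("pics/w7.png",im[:,:,::-1]); s=observe(); print(s["tool_pos"],s["orientation"],s["gripper_width"],s["contact_force"])
E
```

```text
time: 6.38
tool_pos: [0.4969, -0.1615, -0.0199]
orientation: [-1.57, -0.001, -1.02]
contact_force: [-0.0, -0.8, 3.9]
gripper_width: 0.295
[ 0.49682972 -0.16145862 -0.0198965 ] [-1.57048317e+00 -5.43223078e-04 -1.02018277e+00] 0.29184391279835736 [-0.21463159 -0.10960669  4.36188099]
```

View pics/w7.png

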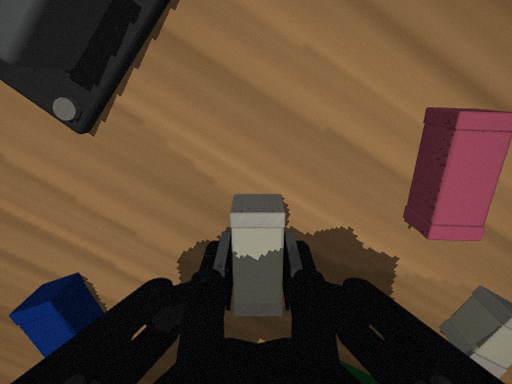

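```bash
python3 -m handwheel '[[10,0,-2,0,0],[10,0,-5,0,-10.3],[10,0,-5,0,-10.3],[10,0,-5,0,-10.3],[10,0,0,0,-10.3],[10,0,0,0,-10.4],[10,1.34,0,5.67,0],[10,1.34,0,5.67,0],[10,1.34,0,5.67,0]]' 40; python3 -m handwheel '[[10,0,0,0,0],[10,0,0,0,0]]';  python3 - <<'E'
from h import *
im,d,ci=wrist();np.savez("w8.npz",im=im,d=d,T=ci["T"]); cv2.imwrite("pics/w8.png",im[:,:,::-1]); s=observe(); print(s["tool_pos"],s["orientation"],s["gripper_width"],s["contact_force"])
E
```

```text
time: 7.55
tool_pos: [0.5567, 0.0043, 0.1488]
orientation: [-1.571, 0.002, -0.12]
contact_force: [0.8, -0.1, -1.1]
gripper_width: 0.293
time: 7.8
tool_pos: [0.5563, 0.0026, 0.1488]
orientation: [-1.571, 0.002, -0.119]
contact_force: [-0.3, 0.4, -1.0]
gripper_width: 0.297
[0.55634223 0.00205527 0.14907349] [-1.57129457e+00  1.32396077e-03 -1.20229106e-01] 0.2959730591031648 [ 0.49633065 -0.86631424 -2.1633784 ]
```

View pics/w8.png

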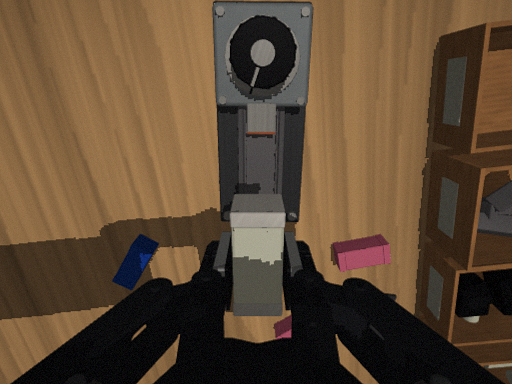

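```bash
python3 - <<'E'
from h import *
im=np.load("w8.npz")["im"]
c=cv2.resize(im[0:225,190:335],None,fx=4,fy=2.66,interpolation=cv2.INTER_CUBIC)
c=cv2.resize(im[0:150,190:335],None,fx=4,fy=4,interpolation=cv2.INTER_CUBIC);cv2.imwrite("pics/w8c.png",c[:,:,::-1])
c=cv2.resize(im[95:235,190:335],None,fx=4.2,fy=4.2,interpolation=cv2.INTER_CUBIC);cv2.imwrite("pics/w8d.png",c[:,:,::-1])
E
```

```text
(no output)
```

View pics/w8c.png

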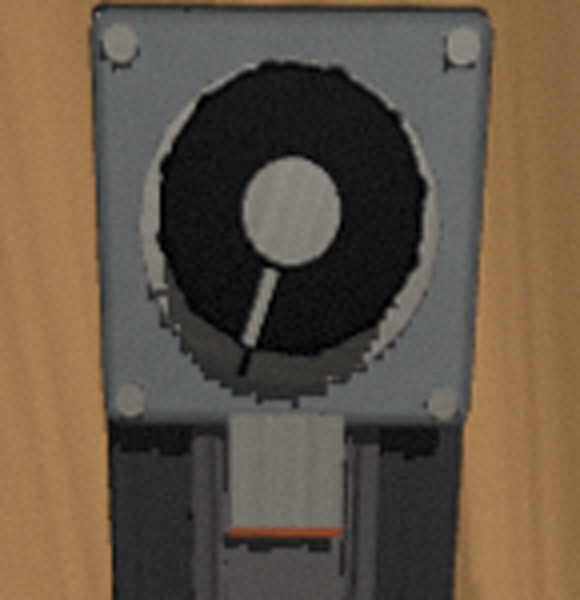

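View pics/w8d.png

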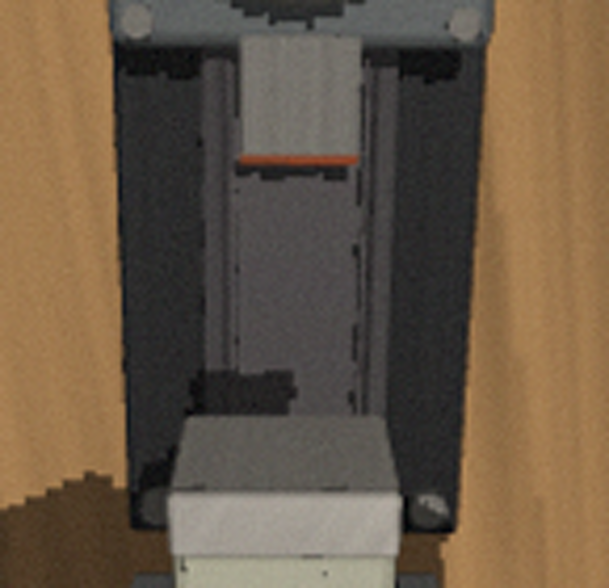

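```bash
python3 - <<'E'
from h import *
w=np.load("w8.npz");ci=camera_info("wrist");ci["T"]=w["T"]
C=lambda L:np.array([((x+.5)/4-.5+190,(y+.5)/4-.5) for x,y in L])
D=lambda L:np.array([((x+.5)/4.2-.5+190,(y+.5)/4.2-.5+95) for x,y in L])
sc=cast("wrist",C([(121,46),(463,46),(132,400),(444,400)]),.0455,ci)[:,:2]
kn=cast("wrist",C([(291,211)]),.0825,ci)[:,:2]
pl=cast("wrist",D([(131,527),(455,530),(118,70),(486,70)]),.01,ci)[:,:2]
jw=cast("wrist",D([(237,160),(360,160)]),.045,ci)[:,:2]
fu=cast("wrist",D([(168,492),(402,492),(168,555)]),.1491+.0459,ci)
print("screws",sc.round(4).tolist(),"mean",sc.mean(0)); print("knob",kn); print("plate",pl.round(4).tolist());print("jaw",jw.round(4))
ang=lambda a,b:np.degrees(np.arctan2(*(b-a)[::-1]))
print("y dir",ang(sc[2],sc[0]),ang(sc[3],sc[1]),"x dir",ang(sc[0],sc[1]),ang(sc[2],sc[3]),"plate y",ang(pl[0],pl[2]),ang(pl[1],pl[3]),"plate x",ang(pl[0],pl[1]),"jaw",ang(jw[0],jw[1]))
print("mid-plate end -> knob", ang(pl[:2].mean(0),sc.mean(0)))
a=np.radians(83.2)
T=ci["T"]
print("fuse in tool",((fu-T[:3,3])@T[:3,:3]).round(4), "yaw",np.degrees(observe()["orientation"][2]))
def top(px): return px
E
```

```text
screws [[0.5425, 0.1487], [0.6123, 0.1402], [0.5337, 0.0795], [0.6035, 0.0711]] mean [0.57297901 0.10984728]
knob [[0.57268579 0.10994552]]
plate [[0.5059, -0.0548], [0.5955, -0.0664], [0.5225, 0.0678], [0.6123, 0.057]]
jaw [[0.5507 0.0475]
 [0.5779 0.0442]]
y dir 82.75401117142998 82.72478096009567 x dir -6.891877474959337 -6.862567187597539 plate y 82.25813416890593 82.25944133054257 plate x -7.396643622407451 jaw -6.8501156995985655
mid-plate end -> knob 82.55246459117355
fuse in tool [[-0.013  -0.0462  0.0297]
 [ 0.0127 -0.0462  0.0297]
 [-0.0132 -0.0462  0.0221]] yaw -6.8886203325329385
```

```bash
python3 -m handwheel '[[10,0.26,0,0.81,0.4],[10,0,4,0,0],[10,0,4,0,0],[10,0,2.5,0,0],[10,0,1.2,0,0],[10,0,0,0,0],[10,0,0,0,0]]' 40;   python3 - <<'E'
from h import *
im,d,ci=wrist();np.savez("w9.npz",im=im,d=d,T=ci["T"]); cv2.imwrite("pics/w9.png",im[:,:,::-1]); s=observe(); print(s["tool_pos"],s["orientation"],s["gripper_width"],s["contact_force"])
im,d=get_image("side");c=cv2.resize(im[100:230,210:340],None,fx=4.5,fy=4.5,interpolation=cv2.INTER_CUBIC);cv2.imwrite("pics/s9.png",c[:,:,::-1])
E
```

```text
time: 8.72
tool_pos: [0.5613, 0.0103, 0.0343]
orientation: [-1.571, -0.002, -0.127]
contact_force: [-0.2, 0.1, -1.2]
gripper_width: 0.301
[0.56132793 0.01034266 0.03436142] [-1.57066104 -0.00264874 -0.12678717] 0.2940665763638679 [ 0.42185721 -0.18676617 -1.75803455]
```

View pics/w9.png

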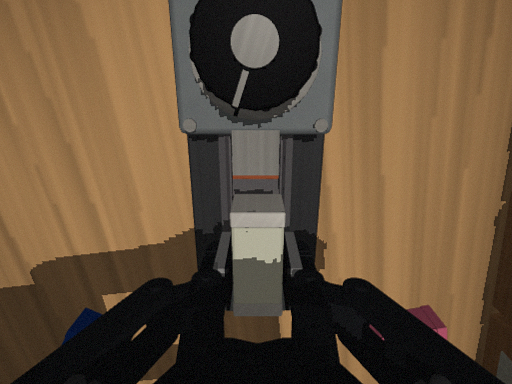

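View pics/s9.png

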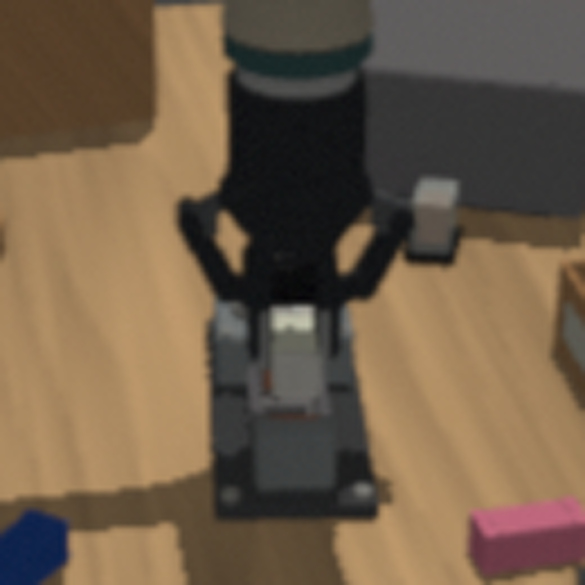

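```bash
python3 - <<'E'
from h import *
im=np.load("w9.npz")["im"]
c=cv2.resize(im[115:235,180:335],None,fx=5,fy=5,interpolation=cv2.INTER_CUBIC);cv2.imwrite("pics/w9c.png",c[:,:,::-1])
E
```

```text
(no output)
```

View pics/w9c.png

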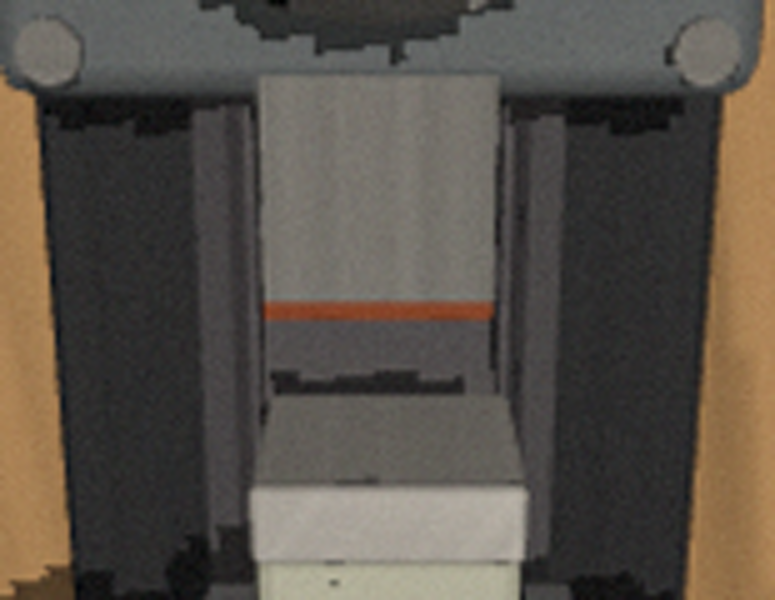

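```bash
python3 - <<'E'
from h import *
w=np.load("w9.npz");ci=camera_info("wrist");ci["T"]=w["T"];T=ci["T"]
D=lambda L:np.array([((x+.5)/5-.5+180,(y+.5)/5-.5+115) for x,y in L])
def tl(L,z): return ((cast("wrist",D(L),z,ci)-T[:3,3])@T[:3,:3])[:,[0,2]].round(4)
z=T[2,3]
print("screws",tl([(48,52),(709,52)],.0455).tolist()); print("jaw",tl([(264,303),(494,303)],.045).tolist()); print("fuse top",tl([(250,486),(527,486)],z+.0459).tolist(),"bot",tl([(268,398),(512,398)],z+.0199).tolist())
print("plate",tl([(43,200),(717,200),(66,450),(698,450)],.01).tolist())
print("ribs outer",tl([(203,300),(555,300)],.020).tolist(), tl([(203,300),(555,300)],.027).tolist())
E
```

```text
screws [[-0.0366, 0.0649], [0.0342, 0.0648]]
jaw [[-0.0144, 0.0367], [0.0118, 0.0367]]
fuse top [[-0.013, 0.0296], [0.0126, 0.0296]] bot [[-0.0134, 0.0286], [0.0133, 0.0286]]
plate [[-0.0471, 0.0409], [0.0445, 0.0407], [-0.0467, 0.0042], [0.0444, 0.004]]
ribs outer [[-0.0246, 0.0296], [0.0218, 0.0296]] [[-0.0237, 0.0317], [0.0209, 0.0317]]
```

```bash
python3 -m handwheel '[[10,-0.11,0.5,0,0],[10,0,0.5,0,0],[10,0,0.5,0,0],[10,0,0.5,0,0],[10,0,0.5,0,0],[10,0,0.3,0,0],[10,0,0.2,0,0],[10,0,0,0,0],[10,0,0,0,0]]' 40;   python3 - <<'E'
from h import *
im,d,ci=wrist();np.savez("w10.npz",im=im,d=d,T=ci["T"]); s=observe(); print(s["tool_pos"],s["orientation"],s["gripper_width"],s["contact_force"])
c=cv2.resize(im[115:235,180:335],None,fx=5,fy=5,interpolation=cv2.INTER_CUBIC);cv2.imwrite("pics/w10c.png",c[:,:,::-1])
E
```

```text
time: 9.95
tool_pos: [0.5594, 0.0106, 0.0032]
orientation: [-1.571, -0.0, -0.127]
contact_force: [-2.8, -0.5, 2.9]
gripper_width: 0.294
[0.55940814 0.01060621 0.00317336] [-1.57083210e+00 -4.19822808e-04 -1.26543060e-01] 0.2970427571460512 [-2.1684939  -0.2682309   2.59691701]
```

View pics/w10c.png

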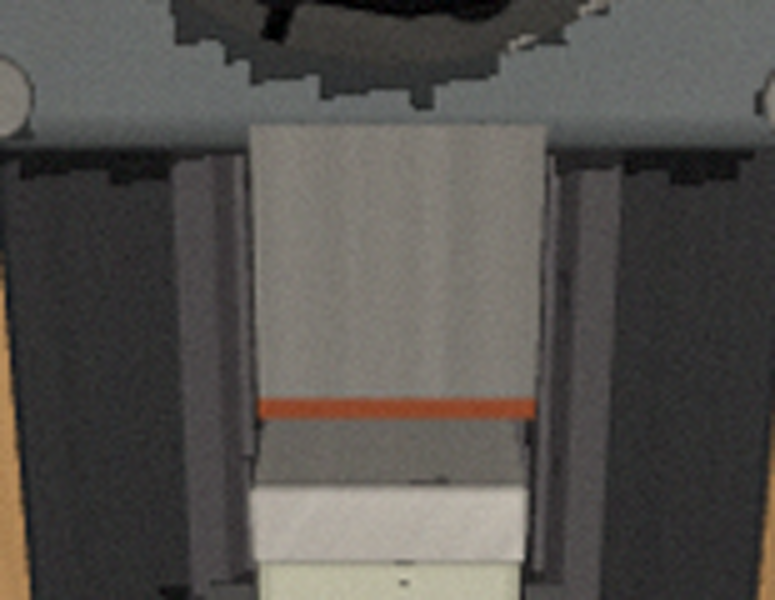

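```bash
python3 -m handwheel '[[10,0,0,0,0],[10,0,0,0,0]]' 40; python3 -m handwheel '[[10,0.09,0,0,0],[10,0,0,0,0],[10,0,0,0,0]]' 40;  python3 - <<'E'
from h import *
im,d,ci=wrist();np.savez("w11.npz",im=im,d=d,T=ci["T"]); s=observe(); print(s["tool_pos"],s["orientation"],s["gripper_width"],s["contact_force"],s["torque"])
c=cv2.resize(im[115:235,180:335],None,fx=5,fy=5,interpolation=cv2.INTER_CUBIC);cv2.imwrite("pics/w11c.png",c[:,:,::-1])
E
```

```text
time: 10.25
tool_pos: [0.5594, 0.0106, 0.0031]
orientation: [-1.571, -0.0, -0.127]
contact_force: [-2.4, 0.3, 4.6]
gripper_width: 0.296
time: 10.62
tool_pos: [0.5599, 0.0105, 0.0031]
orientation: [-1.571, 0.001, -0.127]
contact_force: [-5.6, -0.1, 5.2]
gripper_width: 0.295
[0.55993911 0.01055622 0.00305656] [-1.57084563e+00  5.94042286e-04 -1.26506603e-01] 0.2923900812616204 [-4.7372015   0.15607029  6.3222895 ] [ 0.05025644  0.86642299 -0.0266068 ]
```

View pics/w11c.png

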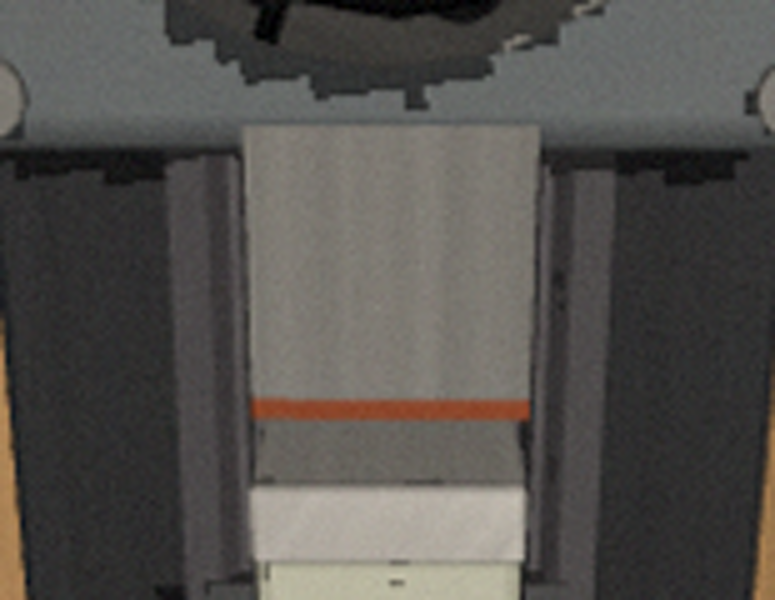

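```bash
python3 - <<'E'
from h import *
im=np.load("w11.npz")["im"]
c=cv2.resize(im[180:245,215:300],None,fx=9,fy=9,interpolation=cv2.INTER_CUBIC);c=np.clip(c.astype(float)*1.8,0,255).astype(np.uint8);cv2.imwrite("pics/w11d.png",c[:,:,::-1])
im,d=get_image("side");c=cv2.resize(im[145:235,240:330],None,fx=6.6,fy=6.6,interpolation=cv2.INTER_CUBIC);c=np.clip(c.astype(float)*1.6,0,255).astype(np.uint8);cv2.imwrite("pics/s11.png",c[:,:,::-1])
E
```

```text
(no output)
```

View pics/w11d.png

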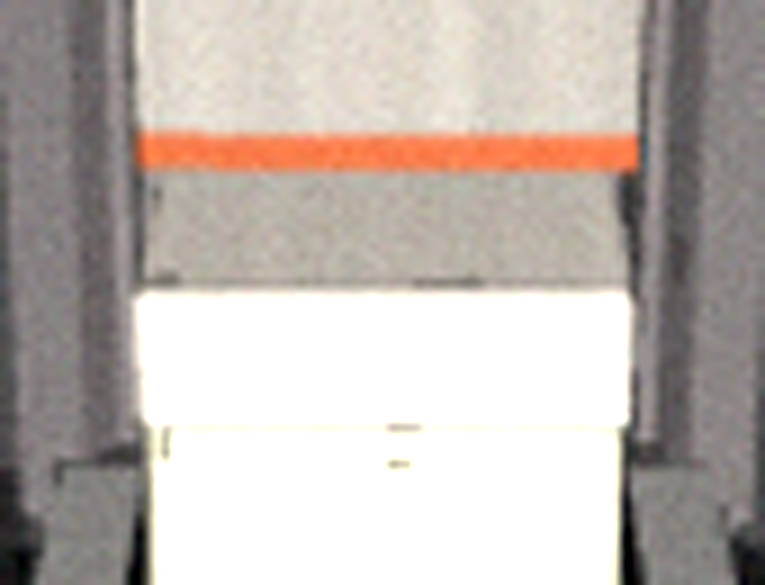

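View pics/s11.png

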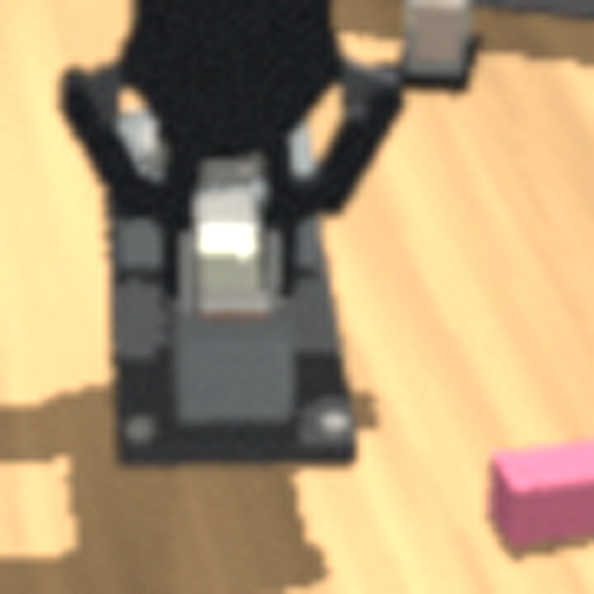

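```bash
python3 -m handwheel '[[10,-0.1,0,0,0],[10,0,0,0,0],[10,0,0,0,0]]' 40; python3 -m handwheel '[[10,-0.1,0,0,0],[10,0,0,0,0],[10,0,0,0,0]]' 40;  python3 - <<'E'
from h import *
im,d,ci=wrist();np.savez("w12.npz",im=im,d=d,T=ci["T"]); s=observe(); print(s["tool_pos"],s["orientation"],s["gripper_width"],s["contact_force"],s["torque"])
c=cv2.resize(im[180:245,215:300],None,fx=9,fy=9,interpolation=cv2.INTER_CUBIC);cv2.imwrite("pics/w12c.png",c[:,:,::-1])
E
```

```text
time: 11.1
tool_pos: [0.5598, 0.0106, 0.0031]
orientation: [-1.571, -0.001, -0.127]
contact_force: [1.5, 0.6, 3.9]
gripper_width: 0.297
time: 11.48
tool_pos: [0.5586, 0.0107, 0.003]
orientation: [-1.571, -0.001, -0.127]
contact_force: [3.9, -0.5, 3.3]
gripper_width: 0.294
[0.55857819 0.01068384 0.00304432] [-1.57083794e+00 -1.05948914e-03 -1.26581854e-01] 0.29819626336991006 [ 3.41508411 -0.36312125  3.70334535] [-0.05327249 -0.5599052   0.01188693]
```

View pics/w12c.png

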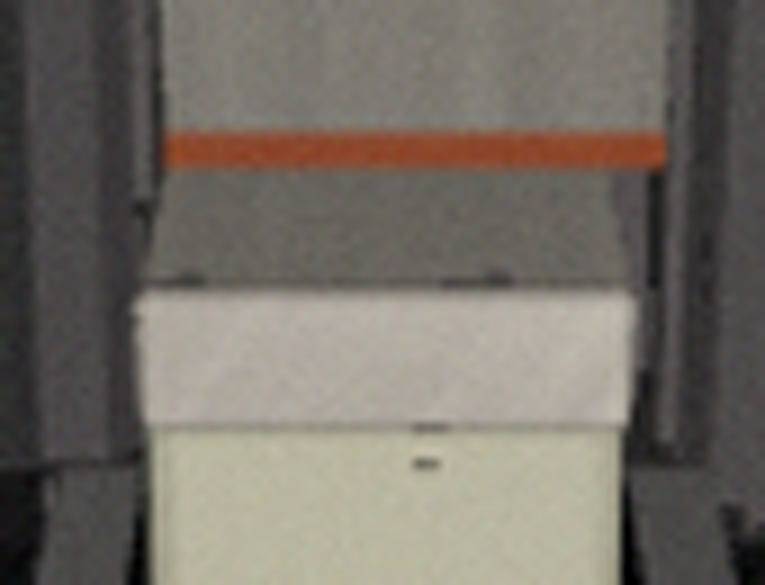

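```bash
python3 - <<'E'
from h import *
for n in ("w8","w9","w10","w11","w12"):
    w=np.load(n+".npz");P=pts(w["d"]); 
    a=P[215:225,240:275].reshape(-1,3); print(n,"z",w["T"][2,3].round(4),np.median(a,0).round(4), "mid",np.median(P[232:250,245:270].reshape(-1,3),0).round(4),np.median(P[262:280,245:270].reshape(-1,3),0).round(4))
w=np.load("w12.npz");P=pts(w["d"]);Pw=P@w["T"][:3,:3].T+w["T"][:3,3]
print("jaw top z",np.median(Pw[150:185,245:265,2]),"gearbox",np.median(Pw[120:135,200:320,2]))
E
```

```text
w8 z 0.1488 [-0.0003 -0.0464  0.0259] mid [-0.0003 -0.0461  0.0147] [-0.0004 -0.0461 -0.0021]
w9 z 0.0343 [-0.0003 -0.0464  0.0259] mid [-0.0003 -0.0461  0.0147] [-0.0004 -0.0461 -0.002 ]
w10 z 0.0032 [-0.0003 -0.0464  0.0259] mid [-0.0003 -0.0461  0.0148] [-0.0004 -0.0461 -0.0022]
w11 z 0.0031 [-0.0003 -0.0464  0.026 ] mid [-0.0003 -0.046   0.0148] [-0.0004 -0.0461 -0.002 ]
w12 z 0.003 [-0.0003 -0.0465  0.0259] mid [-0.0003 -0.0461  0.0148] [-0.0004 -0.0461 -0.0021]
jaw top z 0.04497552716341187 gearbox 0.04571365244210083
```

```bash
python3 -m handwheel '[[10,0,-2,0,0],[10,0,-4,0,0],[10,-0.98,0,-4.46,0],[10,-0.98,0,-4.46,0],[10,-0.98,0,-4.46,0],[10,-0.98,0,-4.46,0],[10,0,4,0,0],[10,0,3,0,0],[10,0,0.6,0,0],[10,0,0,0,0]]' 40; python3 -m handwheel '[[10,0,0,0,0],[10,0,0,0,0]]' 40;  python3 - <<'E'
from h import *
im,d,ci=wrist();np.savez("w13.npz",im=im,d=d,T=ci["T"]); s=observe(); print(s["tool_pos"],s["orientation"],s["gripper_width"],s["contact_force"],s["torque"])
cv2.imwrite("pics/w13.png",im[:,:,::-1])
E
```

```text
time: 12.78
tool_pos: [0.4964, -0.161, -0.0133]
orientation: [-1.57, 0.001, -0.126]
contact_force: [0.5, -0.2, -0.1]
gripper_width: 0.296
time: 13.02
tool_pos: [0.4975, -0.1615, -0.012]
orientation: [-1.571, -0.002, -0.126]
contact_force: [0.3, -0.1, -2.3]
gripper_width: 0.295
[ 0.49737505 -0.16142031 -0.01223758] [-1.57130114 -0.0016294  -0.12634614] 0.29357100240219847 [-0.0306883   0.53310792 -0.14424123] [-0.05311455  0.07200222  0.01693673]
```

View pics/w13.png

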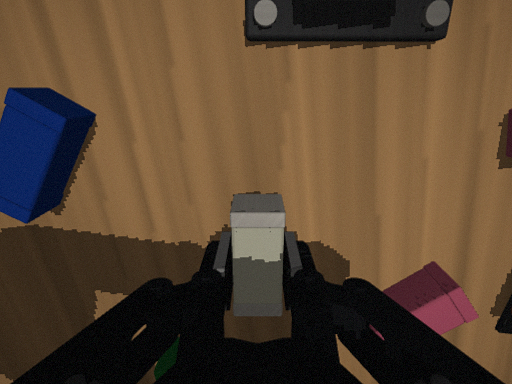

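```bash
python3 -m handwheel '[[10,0,0.4,0,0],[10,0,0.2,0,0],[10,0,0,0,0]]' 40; python3 -m handwheel '[[10,0,0.1,0,0],[10,0,0,0,0]]' 40
```

```text
time: 13.45
tool_pos: [0.4965, -0.1612, -0.0196]
orientation: [-1.571, 0.001, -0.127]
contact_force: [0.3, -0.4, -1.2]
gripper_width: 0.294
time: 13.7
tool_pos: [0.4969, -0.1613, -0.0199]
orientation: [-1.571, -0.0, -0.127]
contact_force: [-1.0, 0.5, 1.6]
gripper_width: 0.295
```

```bash
python3 -m handwheel '[[35,0,0,0,0],[45,0,0,0,0],[45,0,0,0,0],[45,0,-0.65,0,0],[45,0,0,0,0]]' 40; python3 -m handwheel '[[36,0,0,0,0],[32,0,0,0,0],[28,0,0,0,0],[22,0,0,0,0],[10,0,0,0,0],[10,0,0,0,0],[10,0,0,0,0]]' 40;python3 - <<'E'
from h import *
im,d,ci=wrist();np.savez("w14.npz",im=im,d=d,T=ci["T"]); s=observe(); print(s["tool_pos"],s["orientation"],s["gripper_width"],s["contact_force"],s["torque"])
cv2.imwrite("pics/w14.png",im[:,:,::-1]);P=pts(d);print(np.median(P[232:250,245:270].reshape(-1,3),0).round(4))
E
```

```text
time: 14.32
tool_pos: [0.4973, -0.1615, -0.0128]
orientation: [-1.571, -0.002, -0.127]
contact_force: [0.3, -1.0, 0.4]
gripper_width: 0.449
time: 15.2
tool_pos: [0.4968, -0.1613, -0.0136]
orientation: [-1.571, -0.0, -0.127]
contact_force: [0.4, -0.2, 1.2]
gripper_width: 0.294
[ 0.49684576 -0.16131371 -0.01362401] [-1.57091201e+00 -2.07991863e-04 -1.26577194e-01] 0.28993978196130216 [-0.55291051  0.06938724  1.41242429] [0.05324832 0.00176834 0.02219699]
[-0.0004 -0.0398  0.0111]
```

View pics/w14.png

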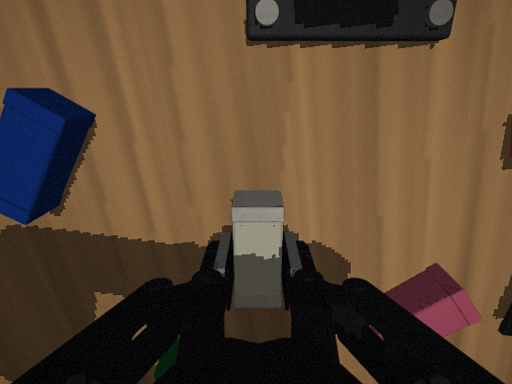

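```bash
python3 -m handwheel '[[10,0,-2.5,0,0],[10,0,-4,0,0],[10,1.02,0,4.46,0],[10,1.02,0,4.46,0],[10,1.02,0,4.46,0],[10,1.02,0,4.46,0],[10,0,1.2,0,0],[10,0,0,0,0],[10,0,0,0,0],[10,0,0,0,0]]' 40; python3 - <<'E'
from h import *
im,d,ci=wrist();np.savez("w15.npz",im=im,d=d,T=ci["T"]); s=observe(); print(s["tool_pos"],s["orientation"],s["gripper_width"],s["contact_force"],s["torque"])
c=cv2.resize(im[115:235,180:335],None,fx=5,fy=5,interpolation=cv2.INTER_CUBIC);cv2.imwrite("pics/w15c.png",c[:,:,::-1])
E
```

```text
time: 16.5
tool_pos: [0.5598, 0.0096, 0.0397]
orientation: [-1.571, -0.001, -0.128]
contact_force: [-0.0, -0.3, -0.9]
gripper_width: 0.289
[0.55987272 0.00977259 0.03969775] [-1.57087152e+00 -6.85260564e-04 -1.27732127e-01] 0.2893207121412843 [ 0.12464761  0.66824893 -0.80513187] [0.01279306 0.01065134 0.02363984]
```

View pics/w15c.png

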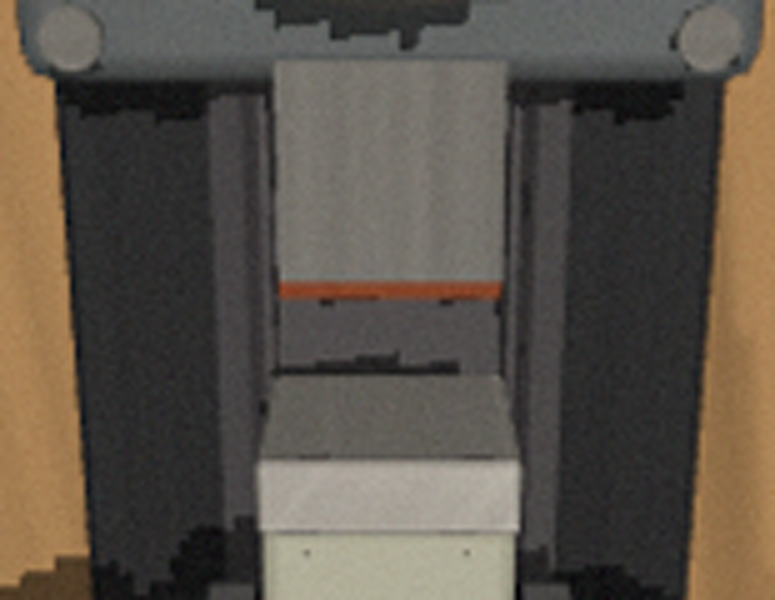

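```bash
python3 -m handwheel '[[10,0,0.6,0,0],[10,0,0.6,0,0],[10,0,0.6,0,0],[10,0,0.5,0,0],[10,0,0.4,0,0],[10,0,0.3,0,0],[10,0,0,0,0],[10,0,0,0,0]]' 40; python3 - <<'E'
from h import *
im,d,ci=wrist();np.savez("w16.npz",im=im,d=d,T=ci["T"]); s=observe(); print(s["tool_pos"],s["orientation"],s["gripper_width"],s["contact_force"],s["torque"])
c=cv2.resize(im[115:235,180:335],None,fx=5,fy=5,interpolation=cv2.INTER_CUBIC);cv2.imwrite("pics/w16c.png",c[:,:,::-1])
E
```

```text
time: 17.55
tool_pos: [0.5599, 0.0105, 0.0095]
orientation: [-1.571, -0.0, -0.127]
contact_force: [-0.1, 0.9, -0.6]
gripper_width: 0.293
[0.55992301 0.01052003 0.00952018] [-1.57086316e+00 -4.48758631e-04 -1.26587548e-01] 0.2922554871576603 [-0.28705066 -0.75195282 -1.68167734] [0.04438809 0.03731713 0.03351332]
```

View pics/w16c.png

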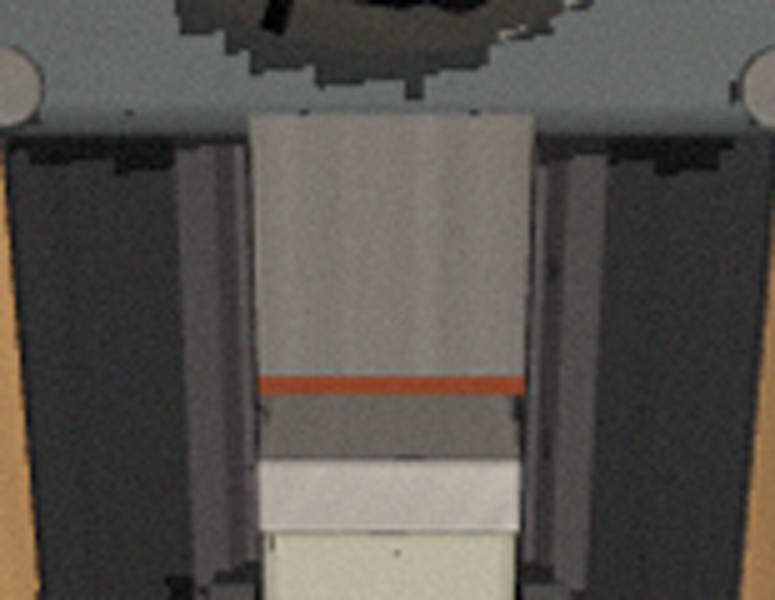

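Centred (fuse 260–519, jaw 259–525 in the crop), no contact yet, about 3 mm above the floor. I'll lower in 1 mm steps.

```bash
python3 -m handwheel '[[10,0,0.1,0,0],[10,0,0.1,0,0],[10,0,0,0,0]]' 40; python3 -m handwheel '[[10,0,0.05,0,0],[10,0,0.05,0,0],[10,0,0,0,0],[10,0,0,0,0]]' 40
```

```text
time: 17.98
tool_pos: [0.5597, 0.0105, 0.0071]
orientation: [-1.571, 0.0, -0.127]
contact_force: [0.9, 0.3, -0.9]
gripper_width: 0.291
time: 18.48
tool_pos: [0.5598, 0.0105, 0.0064]
orientation: [-1.571, -0.0, -0.127]
contact_force: [0.0, 0.2, 0.4]
gripper_width: 0.291
```

```bash
python3 -m handwheel '[[10,0,0.04,0,0],[10,0,0,0,0],[10,0,0,0,0]]' 40;python3 -m handwheel '[[10,0,0.04,0,0],[10,0,0,0,0],[10,0,0,0,0]]' 40
```

```text
time: 18.85
tool_pos: [0.5598, 0.0105, 0.0064]
orientation: [-1.571, -0.0, -0.126]
contact_force: [-3.2, -1.1, 5.9]
gripper_width: 0.29
time: 19.23
tool_pos: [0.5599, 0.0105, 0.0064]
orientation: [-1.571, -0.0, -0.127]
contact_force: [-5.1, 1.1, 7.6]
gripper_width: 0.292
```

```bash
python3 -m handwheel '[[30,0,0,0,0],[33,0,0,0,0],[36,0,0,0,0],[40,0,0,0,0],[45,0,0,0,0],[45,0,0,0,0],[45,0,0,0,0]]' 40;python3 - <<'E'
from h import *
im,d,ci=wrist();np.savez("w17.npz",im=im,d=d,T=ci["T"]); s=observe(); print(s["tool_pos"],s["orientation"],s["gripper_width"],s["contact_force"],s["torque"])
P=pts(d);Pw=P@ci["T"][:3,:3].T+ci["T"][:3,3]
print(np.median(Pw[220:250,245:270,2]))
cv2.imwrite("pics/w17.png",im[:,:,::-1])
E
```

```text
time: 20.1
tool_pos: [0.5598, 0.0105, 0.0054]
orientation: [-1.571, -0.0, -0.127]
contact_force: [-0.2, -0.3, 0.5]
gripper_width: 0.455
[0.55978532 0.01052393 0.00550196] [-1.57090472e+00 -8.63532349e-05 -1.26581480e-01] 0.4520183042303217 [ 0.49112491 -0.49875096  0.27153343] [-0.08292083 -0.02190068 -0.01078141]
0.04620486323441131
```

View pics/w17.png

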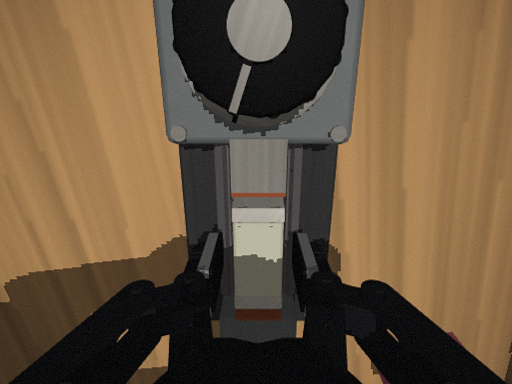

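```bash
python3 -m handwheel '[[45,0,-1.5,0,0],[60,0,-5,0,0],[80,0,-5,0,0],[80,0,-1,0,0],[80,0,0,0,0],[80,0,0,0,0]]' 40;python3 - <<'E'
from h import *
im,d,ci=wrist();np.savez("w18.npz",im=im,d=d,T=ci["T"]); s=observe(); print(s["tool_pos"],s["orientation"],s["gripper_width"],s["contact_force"],s["torque"],s["q"])
cv2.imwrite("pics/w18.png",im[:,:,::-1])
c=cv2.resize(im[0:235,150:370],None,fx=3,fy=2.5,interpolation=cv2.INTER_CUBIC)
c=cv2.resize(im[40:240,180:340],None,fx=3,fy=3,interpolation=cv2.INTER_CUBIC);cv2.imwrite("pics/w18c.png",c[:,:,::-1])
E
```

```text
time: 20.9
tool_pos: [0.5589, 0.0106, 0.1288]
orientation: [-1.571, 0.003, -0.127]
contact_force: [0.4, -0.2, -0.3]
gripper_width: 0.802
[0.55883543 0.01057481 0.12862143] [-1.57116014  0.00326027 -0.12656543] 0.8033750252202128 [-0.13535558 -0.28656143 -0.30542116] [0.0258977  0.05729206 0.00213742] [-4.70888787e-02  1.86621649e-01  1.41035499e+00 -1.03853438e-04
  1.54789488e+00  7.94785036e-02]
```

View pics/w18.png

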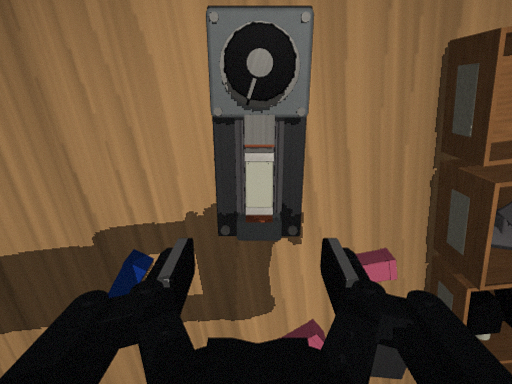

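View pics/w18c.png

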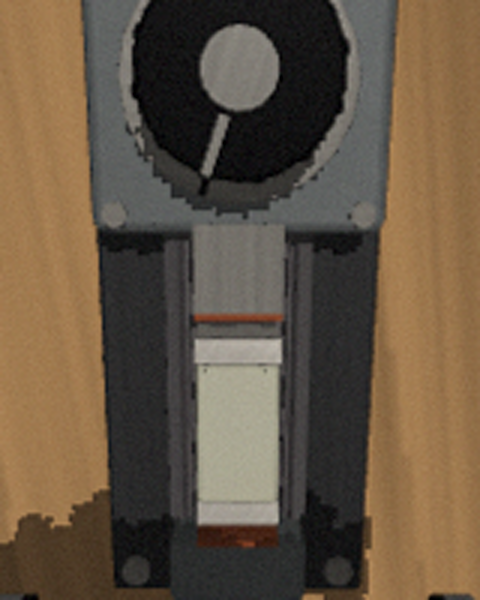

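```bash
python3 - <<'E'
from h import *
w=np.load("w18.npz");ci=camera_info("wrist");ci["T"]=w["T"];T=ci["T"];im=w["im"]
g=cv2.cvtColor(im,cv2.COLOR_RGB2HSV)
m=((g[...,2]>90)&(g[...,1]<60)).astype(np.uint8);n,l,st,ce=cv2.connectedComponentsWithStats(m[40:85,240:282]);print(st,ce+[240,40])
m=(im.max(2)<45).astype(np.uint8);n,l,st,ce=cv2.connectedComponentsWithStats(m);i=l[62,238];print(st[i],ce[i])
cs,_=cv2.findContours((l==i).astype(np.uint8),cv2.RETR_EXTERNAL,2);print(cv2.minEnclosingCircle(max(cs,key=len)))
sc=cast("wrist",[(214,17),(305,17),(217.5,112),(301,111.5)],.0455,ci);print("screws mean",sc.mean(0),((sc.mean(0)-T[:3,3])@T[:3,:3]).round(4))
k=cast("wrist",[(259.5,62)],.0825,ci);print("knob",k,((k-T[:3,3])@T[:3,:3]).round(4))
gj=cast("wrist",[(244.5,145.3),(274,145.3),(245,153),(274,153)],.0455,ci);print(((gj-T[:3,3])@T[:3,:3]).round(4))
ga=cast("wrist",[(246,215),(272,215),(246,222),(272,222)],.046,ci);print(((ga-T[:3,3])@T[:3,:3]).round(4))
E
```

```text
[[   0    0   42   45 1283]
 [   7    8   26   29  582]
 [  11   38    5    7   25]] [[261.09508963  61.60795012]
 [259.5         62.03436426]
 [253.24        81.32      ]]
[ 224   22   72   84 3733] [259.36056791  61.00214305]
((257.8709716796875, 64.29032135009766), 42.69599151611328)
screws mean [0.57270053 0.10936261 0.0455    ] [0.0015 0.0832 0.0998]
knob [[0.57275366 0.11000224 0.0825    ]] [[0.0013 0.0462 0.1004]]
[[-0.0114  0.0833  0.036 ]
 [ 0.0145  0.0832  0.0359]
 [-0.0111  0.0833  0.0291]
 [ 0.0146  0.0832  0.0291]]
[[-0.011   0.0828 -0.0308]
 [ 0.0137  0.0827 -0.0308]
 [-0.0111  0.0828 -0.0381]
 [ 0.0138  0.0827 -0.0381]]
```

```bash
python3 -m handwheel '[[80,0.07,0,5,0],[80,0.07,0,5,0],[80,0,0,0,-10.5],[80,0,0,0,-10.5],[80,0,0,0,-10.5],[80,0,0,0,-10.5],[80,0,0,0,-10.5],[80,0,0,0,-10.5],[80,0,0,0,-10.5],[80,0,0,0,-10.5]]' 40;python3 -m handwheel '[[80,0,0,0,-10.5],[80,0,0,0,-10.5],[80,0,0,0,-10.5],[80,0,0,0,0],[80,0,0,0,0]]';python3 - <<'E'
from h import *
im,d,ci=wrist();np.savez("w19.npz",im=im,d=d,T=ci["T"]); s=observe(); print(s["tool_pos"],s["orientation"],s["gripper_width"],s["contact_force"],s["torque"],s["q"])
cv2.imwrite("pics/w19.png",im[:,:,::-1])
E
```

```text
time: 22.2
tool_pos: [0.5731, 0.1095, 0.1288]
orientation: [-1.568, 0.001, 1.345]
contact_force: [0.3, 0.4, 0.2]
gripper_width: 0.798
time: 22.82
tool_pos: [0.5735, 0.1095, 0.1297]
orientation: [-1.569, -0.0, 1.886]
contact_force: [-0.1, 0.4, -0.3]
gripper_width: 0.794
[0.57355901 0.10955582 0.12990238] [-1.56984024e+00 -8.33180283e-05  1.88645436e+00] 0.8024642908254465 [ 0.02213879 -0.25265235 -0.02745759] [-0.00027015  0.00793451  0.03929496] [ 1.25554077e-01  2.52930189e-01  1.33112533e+00 -9.88536978e-05
  1.55849174e+00 -1.76089906e+00]
```

View pics/w19.png

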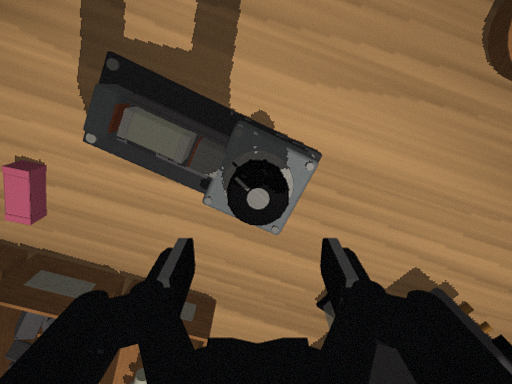

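```bash
python3 - <<'E'
from h import *
w=np.load("w19.npz");ci=camera_info("wrist");ci["T"]=w["T"];T=ci["T"];im=w["im"]
g=cv2.cvtColor(im,cv2.COLOR_RGB2HSV)
m=((g[...,2]>80)&(g[...,1]<70)).astype(np.uint8);n,l,st,ce=cv2.connectedComponentsWithStats(m[150:235,220:300]);
for i in range(1,n):
    if st[i,4]>60: print(st[i],ce[i]+[220,150])
i=l[198-150,258-220]; k=cast("wrist",[ce[i]+[220,150]],.0825,ci);print("knob",k,((k-T[:3,3])@T[:3,:3]).round(4))
P=pts(w["d"]);Pw=P@T[:3,:3].T+T[:3,3];print("knob top z",np.median(Pw[192:203,252:264,2]))
E
```

```text
[  37    0   43   85 1012] [287.93181818 191.41798419]
[  0  20  15  47 249] [223.74297189 198.58232932]
[ 27  38  23  21 376] [257.67553191 198.10638298]
knob [[0.57292906 0.10975682 0.0825    ]] [[0.0004 0.0472 0.0004]]
knob top z 0.0839866846359344
```

```bash
python3 -m handwheel '[[80,0,4,0,0],[80,0,3,0,0],[80,0,1.5,0,0],[80,0,0.7,0,0],[80,0,0,0,0],[80,0,0,0,0]]' 40;python3 - <<'E'
from h import *
im,d,ci=wrist(); s=observe(); print(s["tool_pos"],s["orientation"],s["gripper_width"],s["contact_force"],s["torque"])
cv2.imwrite("pics/w20.png",im[:,:,::-1])
E
```

```text
time: 23.62
tool_pos: [0.5746, 0.1096, 0.0398]
orientation: [-1.573, 0.001, 1.889]
contact_force: [-0.9, 0.6, 0.8]
gripper_width: 0.799
[0.57450839 0.10963871 0.03973466] [-1.57282064e+00  5.01437460e-04  1.88915094e+00] 0.8003959697816684 [ 0.63354609 -0.04342762 -0.06353516] [-0.01931784 -0.01882855 -0.03779425]
```

View pics/w20.png

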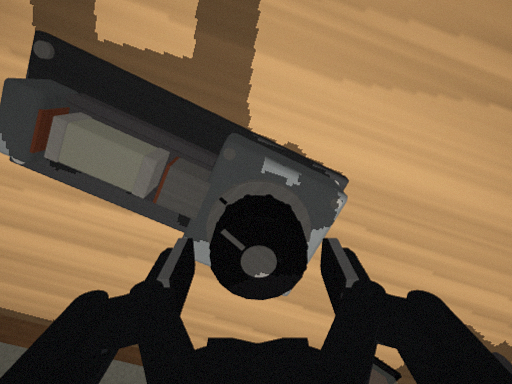

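```bash
python3 -m handwheel '[[75,0,0.6,0.1,0],[68,0,0,0,0],[62,0,0,0,0],[58,0,0,0,0],[50,0,0,0,0],[45,0,0,0,0],[45,0,0,0,0],[45,0,0,0,0]]' 50;python3 - <<'E'
from h import *
im,d,ci=wrist(); s=observe(); print(s["tool_pos"],s["orientation"],s["gripper_width"],s["contact_force"],s["torque"])
cv2.imwrite("pics/w21.png",im[:,:,::-1])
E
```

```text
time: 24.68
tool_pos: [0.5728, 0.1096, 0.0329]
orientation: [-1.571, -0.0, 1.89]
contact_force: [-3.8, 2.1, 5.6]
gripper_width: 0.57
[0.5728461  0.10955756 0.03296165] [-1.57111169e+00 -3.09094887e-04  1.88945869e+00] 0.5662492981868796 [-4.18365068  2.51203401  5.50631429] [ 0.44759618  0.62381863 -0.00791298]
```

View pics/w21.png

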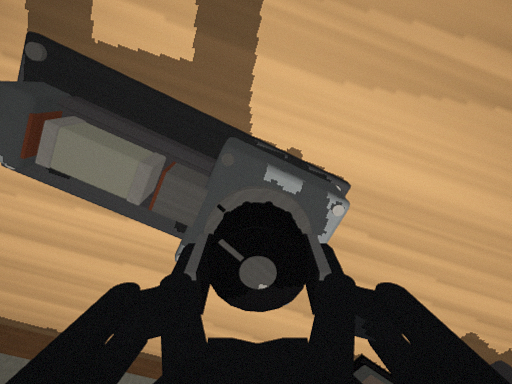

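```bash
cat > o.py <<'E'
from h import *
s=observe();print("t %.2f yaw %.1f"%(s["time"],np.degrees(s["orientation"][2])),"pos",s["tool_pos"].round(4) if hasattr(s["tool_pos"],"round") else np.round(s["tool_pos"],4),"F",np.round(s["contact_force"],1),"Tz %.3f"%s["torque"][2],"g %.3f"%s["gripper_width"],"q6 %.2f"%s["q"][5], "e6 %.3f"%s["joint_efforts"][5])
E
python3 o.py; python3 -m handwheel '[[45,0,0,0,5],[45,0,0,0,5],[45,0,0,0,5],[45,0,0,0,5]]' 50 >/dev/null; python3 o.py;python3 -m handwheel '[[45,0,0,0,8],[45,0,0,0,8],[45,0,0,0,8],[45,0,0,0,8]]' >/dev/null; python3 o.py; python3 - <<'E'
from h import *
im,d,ci=wrist();cv2.imwrite("pics/w22.png",im[:,:,::-1])
E
```

```text
t 24.73 yaw 108.3 pos [0.5728 0.1096 0.033 ] F [-4.2  2.5  5.5] Tz -0.008 g 0.566 q6 -1.76 e6 0.012
t 25.23 yaw 88.1 pos [0.5729 0.1096 0.033 ] F [-3.9  2.7  5.8] Tz 0.373 g 0.572 q6 -1.41 e6 -0.539
t 25.73 yaw 56.0 pos [0.5729 0.1096 0.033 ] F [-4.1  1.2  5.4] Tz 0.368 g 0.572 q6 -0.85 e6 -1.091
```

View pics/w22.png

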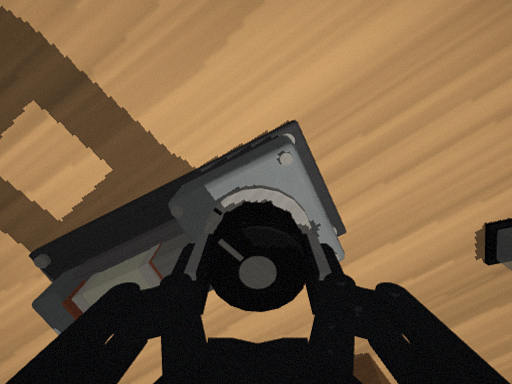

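```bash
for i in 1; do python3 -m handwheel '[[45,0,0,0,8],[45,0,0,0,8],[45,0,0,0,8],[45,0,0,0,8]]' 50 >/dev/null; python3 o.py;python3 -m handwheel '[[45,0,0,0,6]]' >/dev/null; python3 o.py;python3 -m handwheel '[[45,0,0,0,6]]' >/dev/null; python3 o.py;python3 -m handwheel '[[45,0,0,0,6]]' >/dev/null; python3 o.py; python3 -m handwheel '[[45,0,0,0,6]]' >/dev/null; python3 o.py; done; python3 - <<'E'
from h import *
im,d,ci=wrist();cv2.imwrite("pics/w23.png",im[:,:,::-1])
E
```

```text
t 26.27 yaw 24.0 pos [0.5729 0.1096 0.033 ] F [-3.7  3.   5.2] Tz 0.356 g 0.567 q6 -0.29 e6 -1.087
t 26.40 yaw 18.1 pos [0.5729 0.1096 0.0329] F [-3.1  1.6  5.5] Tz 0.362 g 0.568 q6 -0.19 e6 -0.570
t 26.52 yaw 12.1 pos [0.5729 0.1096 0.0329] F [-3.5  2.2  4.3] Tz 0.405 g 0.570 q6 -0.09 e6 -0.715
t 26.65 yaw 6.1 pos [0.5729 0.1096 0.0329] F [-2.9  1.9  5.7] Tz 0.435 g 0.567 q6 0.02 e6 -0.719
t 26.77 yaw 0.1 pos [0.5729 0.1096 0.033 ] F [-3.9  2.2  5.7] Tz 0.400 g 0.563 q6 0.12 e6 -0.720
```

View pics/w23.png

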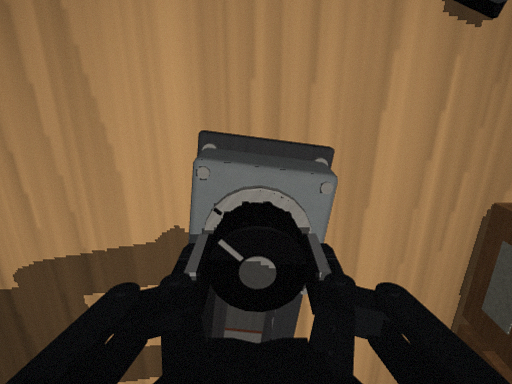

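```bash
for i in 1; do python3 -m handwheel '[[45,0,0,0,5]]' 50 >/dev/null; python3 o.py;python3 -m handwheel '[[45,0,0,0,5]]' >/dev/null; python3 o.py;python3 -m handwheel '[[45,0,0,0,5]]' >/dev/null; python3 o.py;python3 -m handwheel '[[45,0,0,0,5]]' >/dev/null; python3 o.py; done; python3 - <<'E'
from h import *
im,d,ci=wrist();cv2.imwrite("pics/w24.png",cv2.resize(im[180:320,180:340],None,fx=4,fy=4,interpolation=2)[:,:,::-1])
E
python3 o.py
```

```text
t 26.95 yaw -4.8 pos [0.5729 0.1096 0.0329] F [-3.6  2.8  6.2] Tz 0.430 g 0.569 q6 0.21 e6 -0.715
t 27.07 yaw -9.9 pos [0.5729 0.1097 0.033 ] F [-3.1  1.7  5.5] Tz 0.268 g 0.564 q6 0.30 e6 -0.662
t 27.20 yaw -14.9 pos [0.5729 0.1096 0.033 ] F [-3.5  2.3  4.6] Tz -0.125 g 0.572 q6 0.39 e6 -1.021
t 27.32 yaw -19.9 pos [0.5729 0.1096 0.0329] F [-3.3  3.3  5.2] Tz -0.226 g 0.571 q6 0.47 e6 -1.158
t 27.38 yaw -20.1 pos [0.5729 0.1097 0.0329] F [-3.7  3.8  5.7] Tz -0.328 g 0.570 q6 0.48 e6 -0.464
```

View pics/w24.png

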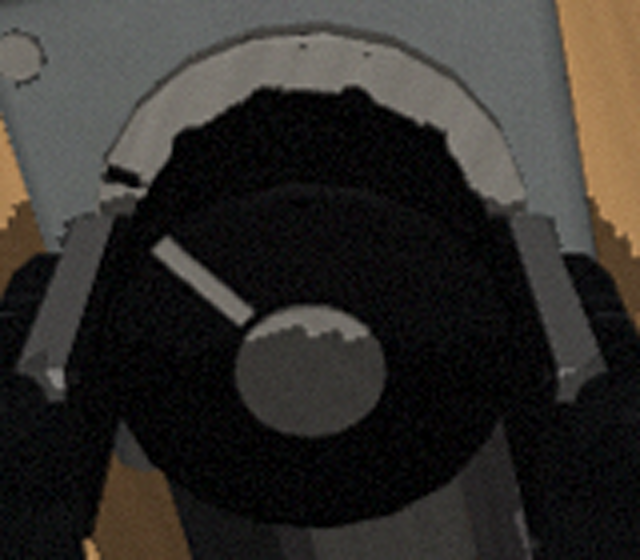

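```bash
for i in 1; do python3 -m handwheel '[[45,0,0,0,4]]' 50 >/dev/null; python3 o.py;python3 -m handwheel '[[45,0,0,0,4]]' >/dev/null; python3 o.py; done; python3 - <<'E'
from h import *
im,d,ci=wrist();cv2.imwrite("pics/w25.png",cv2.resize(im[180:320,180:340],None,fx=4,fy=4,interpolation=2)[:,:,::-1])
E
python3 o.py
```

```text
t 27.50 yaw -23.9 pos [0.5729 0.1097 0.0329] F [-3.5  2.8  5.8] Tz -0.085 g 0.571 q6 0.54 e6 -1.014
t 27.62 yaw -27.9 pos [0.5729 0.1096 0.033 ] F [-3.1  2.5  4.8] Tz 0.162 g 0.567 q6 0.61 e6 -0.546
t 27.68 yaw -28.0 pos [0.5729 0.1096 0.033 ] F [-2.9  2.1  5.6] Tz -0.024 g 0.569 q6 0.61 e6 -0.076
```

View pics/w25.png

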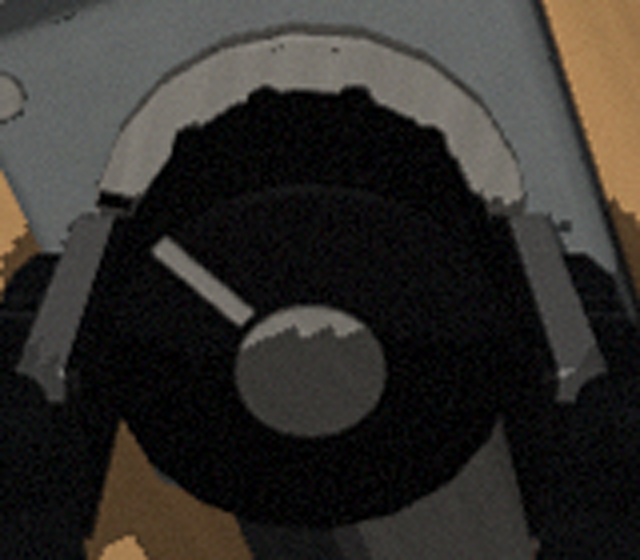

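```bash
python3 -m handwheel '[[45,0,0,0,0],[60,0,0,0,0],[65,0,0,0,0],[75,0,0,0,0],[80,0,0,0,0],[80,0,0,0,0]]' 50 ; python3 -m handwheel '[[80,0,-2,0,0],[80,0,-4,0,0],[80,0,-4,0,0],[80,0,0,-5,0],[80,0,0,-3,0],[80,0,0,0,0],[80,0,0,0,0]]'; python3 - <<'E'
from h import *
im,d,ci=wrist();np.savez("w26.npz",im=im,d=d,T=ci["T"]);cv2.imwrite("pics/w26.png",im[:,:,::-1])
E
python3 o.py
```

```text
time: 28.42
tool_pos: [0.5729, 0.1092, 0.0325]
orientation: [-1.571, -0.0, -0.484]
contact_force: [-0.2, -0.1, 0.3]
gripper_width: 0.801
time: 29.3
tool_pos: [0.5361, 0.0389, 0.1336]
orientation: [-1.57, -0.001, -0.484]
contact_force: [1.0, -0.4, -0.5]
gripper_width: 0.798
t 29.35 yaw -27.7 pos [0.5361 0.0391 0.1332] F [ 0.3 -0.1  0.6] Tz 0.024 g 0.799 q6 0.49 e6 0.002
```

View pics/w26.png

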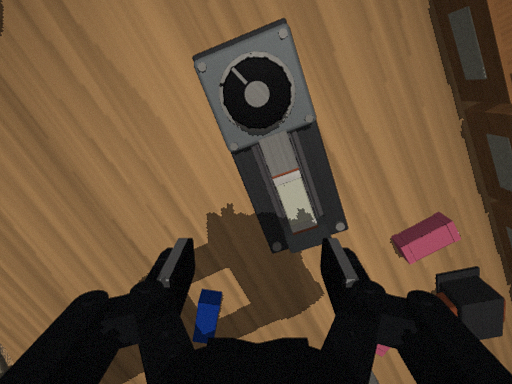

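```bash
python3 - <<'E'
from h import *
w=np.load("w26.npz");im=w["im"]
c=cv2.resize(im[40:150,200:310],None,fx=5.4,fy=5.4,interpolation=cv2.INTER_CUBIC);cv2.imwrite("pics/w26c.png",c[:,:,::-1])
c=cv2.resize(im[150:250,240:350],None,fx=5.4,fy=5.4,interpolation=cv2.INTER_CUBIC);cv2.imwrite("pics/w26d.png",np.clip(c[:,:,::-1]*1.5,0,255))
E
```

```text
[ WARN:0@0.852] global loadsave.cpp:1063 imwrite_ Unsupported depth image for selected encoder is fallbacked to CV_8U.
```

View pics/w26c.png

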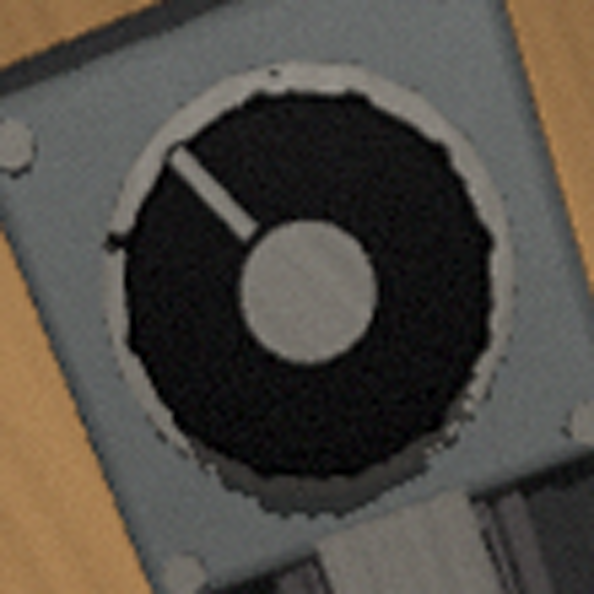

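View pics/w26d.png

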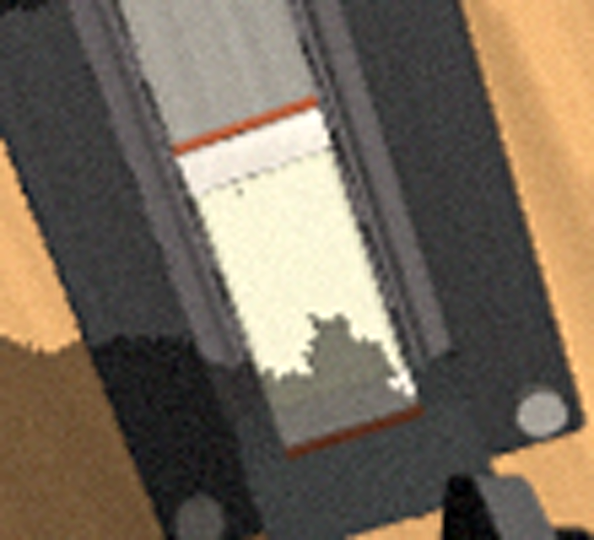

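```bash
python3 - <<'E'
from h import *
w=np.load("w26.npz");ci=camera_info("wrist");ci["T"]=w["T"]
C=lambda p:((p[0]+.5)/5.4-.5+200,(p[1]+.5)/5.4-.5+40)
k=cast("wrist",C((308,291)),.0825,ci)[0];m=cast("wrist",C((175,152)),.0825,ci)[0];t=cast("wrist",C((113,242)),.0515,ci)[0]
a=lambda p:np.arctan2(p[1]-k[1],p[0]-k[0])
print(k,np.hypot(*(m-k)[:2]),np.hypot(*(t-k)[:2]),"slip cw rad",a(t)-a(m))
print(job.close_job())
E
```

```text
[0.57273471 0.10978589 0.0825    ] 0.024446697504033735 0.030262378676849673 slip cw rad 0.5656956038236127
the job is handed in; nothing more can be done
None
```

The long fuse is in the holder's trough and clamped against the anvil. The clutch clicked once, and I handed the job in at about 29 s.

**Problems on the way**
- **Finger position:** The fingers end about 24–30 mm short of the reported TCP, not at it as described. My first grasp therefore closed in the air above the fuse, without touching it.
- **First placing:** I then gripped the fuse too low, so the fingers met the trough's ribs, at about 4–8 N, with the fuse still about 3 mm above the floor. I put it back on the bench, gripped it 6.5 mm higher and set it down again, pressing with about 8–9 N.

**Turning the knob**
- The torque was about 0.36–0.43 N m while turning. It then fell to about −0.33 N m as the clutch slipped and was near zero at the next detent, where I let go.

**Last checks**
- **Click:** The knob's mark is 0.57 rad clockwise of the collar's tick. One click is 0.52 rad.
- **Fuse:** After I let it go, its top measured 46.2 mm above the bench, where 46 mm means flat on the trough floor. The last picture shows it straight, with no visible gap to the jaw or the anvil.
- **Not measured:** I had no reading of the clamping force on the anvil; I infer it from the torque and the click. I did not measure the other loose things afterwards, but no move touched them on purpose and the pictures show nothing disturbed.

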